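# Pack the soldering-block frame and lock the row with the wedge

### The arm

A 6-joint arm with a two-finger parallel gripper is mounted at the origin on a cart in front of the work surface, level with it; the furniture and walls round the work are solid. World frame = base frame: x ahead of the robot, y to its left, z up, the work surface at z = 0. Lengths are in m, angles in rad, forces in N, time in s.
With the tool pointing down it reaches from about 0.375 to 0.9 m from the base axis. Payload 3.1 kg.
Tool frame: the origin (TCP) lies at the centre of the arm's flange, where the gripper is bolted on; the fingertips stand 182 mm ahead of it and the grasp point (between the pads) lies 164 mm ahead of it; z points along the fingers, x is the direction in which the jaws open and shut, and the axes are right-handed (so a half turn about z gives the same grasp; the last joint's range is limited). The gripper opens to 87 mm and grips with 3 to 60 N. Pads are 19 mm wide; open, the fingers measure 117 mm over their backs; the gripper's body (75 mm by 190 mm) begins 51 mm behind the grasp point.
Start: joints at [1.01, 0.527, 1.433, -0, 1.181, -0.178], TCP at [0.233, 0.58, 0.405] pointing down, gripper open.
Joint ranges: [-3.08, 3.08], [-0.75, 2.2], [0.22, 2.44], [-1.43, 4.57], [0, 2.65], [-2.85, 2.85]. Speed limits (rad/s): [2.79, 2.79, 3.14, 3.14, 3.14, 3.14].

### API

Orientations are given as a unit quaternion [x, y, z, w].
In Python, from rig import status, eyes, robot gives the robot as it stands. The module is installed in compiled form; this text tells all that it offers.
- The arm moves only by the tool step_arm, never from a script. Its argument "steps" is a list of rows, each a list of 7 numbers: the closure, from -1 (fully open) to 1 (shut), so that 0 is half open, then the shift along the tool's x, y, z each as a share of 0.025 m, from -1 to 1, then the turn, a rotation vector about the tool's x, y, z each as a share of 8 degrees, from -1 to 1. In form: [[jaw, dx, dy, dz, rx, ry, rz], ...]. A call has exactly 10 rows; each row shifts and turns the commanded pose from where the row before left it, along the tool's axes as they then stand; what a row does not reach is not made up. A row lasts 1/10 s, in which the tool goes at most 50 mm and 8.59 degrees, less where a joint would pass 70% of its speed; a pose out of reach is approached as far as the arm can. A call with a number of a shift or a turn outside -1 to 1 is refused whole. A call with a gripper value outside its range is refused whole. The fingers move at their own pace and stop on an object; "squeeze" is the grip in N (left out, the last holds). Time passes only in rows, so rows that do not move let the fingers close, or fill a call up. It gives the time, the measured TCP pose, the force and the opening at its end, in the units of the state.
- status.get_obs(): the state, without advancing time (a new reading comes with each control period).
- eyes.camera(name): name is "scene" or "top"; returns (picture, depth): 384x512x3 uint8, red, green, blue; 384x512 float32, m along the optical axis (not along the pixel's ray), 0 where there is no reading.
- eyes.camera_info(name): a dict with "K" (3x3 intrinsics, pixels), "k1" (the pictures are not rectified: a ray, as slopes to the right and down, at radius r is drawn at 1 + k1 r^2 times it, then the intrinsics apply), "R" (3x3) and "t" (3): a world point X has camera coordinates R X + t. Camera axes: x right, y down, z forward; pixel columns grow to the right and rows downward; lengths in m; the calibration is good to about 2 mm. A picture is of the moment at which its call begins. camera_info takes no time and is no camera call.
- robot.hand_in(): hands the job in, once; it reports no verdict.
The state is a dict: "time": time; "q": joint angles; "joint_velocities": joint speeds; "joint_torque": joint torques, N m; "position": TCP position; "tool_rot": TCP orientation; "ft_force": force on the tool from outside, world axes, zero at the start; "moment": the same for the moment, N m; "grip_width": finger opening in m.
Only numpy, scipy, OpenCV 4.12 (cv2) and the standard library are available. Lean on these libraries where they do the work, as an engineer would, in place of code of your own. Each camera call takes 0.05 s, during which the arm holds its last target.

### The job

Pack the soldering frame: push the fire brick home against the sprung stop at the far end of the row, lay the charcoal block flat beside it, square in the row, then drive the larger wooden wedge, thin end first, under the hood into the last gap between the charcoal block and the sloping cheek, flat on the frame's floor, until the row is locked tight and the sprung stop is pressed right back. Let go of everything, and leave the small wedge, the steel bench block, the bur stand and the roll of tape where they are.

Things in the scene. Friction and masses are not known exactly. Their poses are not given: they have to be found in the camera images.
- frame: steel frame, fixed to the bench, row pointing away from the robot. Origin: underside of its base plate near the middle; y along the row, away from the robot; x to the robot's right; z up. 'frame' numbers are in these axes, mm. Base plate 8 thick, x -52 to 52, y -155 to 150; its top is the floor. The left side (-x) is open. Far end: sprung stop, behind it a housing y 128 to 150, top z = 38
- wedge_home (a point): where the large wedge's tail centre (wedge_large_grip) lies when the stop is pressed back 3 mm: frame x = -82, y = -79.4, z = 23; axes as the frame, as the wedge's should be. The wedge travels along the cheek: 8 mm along x goes with 1 mm along +y and presses the stop 1 mm further
- stop (a joint): sprung stop plate at the far end of the row, 56 mm wide, 24 high; m, 0 = at rest, its face at frame y = 115; grows to +y (away) as it is pressed, up to 0.004 (hard end). Spring 2 N/mm (8 N fully back). Takes some 10 to 20 N on the wedge, which then holds itself by friction
- brick_center (a point): pale fire brick, 60 x 95 x 32 mm (x, y, z), its centre; about 280 g. Starts flat on the frame's floor, adrift and a little askew. In the row its y lies along the frame's y and its end against the stop: centre at frame y = 67.5 with the stop at rest, 71 pressed; x within 12 mm of 0
- charcoal_center (a point): dark charcoal block, 64 x 90 x 28.5 mm (x, y, z), its centre; about 60 g. Starts flat on the bench. In the row its y lies along the frame's y, end to end with the brick: centre at frame y = -25 with the stop at rest, about -22 when locked; x within 12 mm of 0
- wedge_large_grip (a point): larger wooden wedge, 156 mm long, 30 high, about 120 g; centre of its parallel tail (50 long, 25 thick along y). x points to the thin end: from x = 25 to 131 it tapers to 12 mm; +y face straight (against the charcoal block), -y face slopes 1:8 (against the cheek). Starts flat on the bench, right side up, thin end to the robot's right. Grip the tail across y
- wedge_small_grip (a point): a smaller wooden wedge, too thin for the gap, 105 mm long, 24 mm high, tail 45 x 14 mm; centre of its tail, x points to the thin end. To be left alone.
- bench_block_mid (a point): bystander: polished steel block 65 x 65 x 21 mm left of the frame; centre, 10 mm above its underside
- bur_stand_mid (a point): bystander: small beech stand with burs, 45 x 85 x 51 mm; 10 mm above its underside
- masking_tape_mid (a point): bystander: roll of tape lying flat, 70 mm across, 20 mm high; 10 mm above its underside
- fence (a point): middle of the face of the low fence along the right side of the row, at its top: frame x = 34, y = 25, z = 16. It runs from y = -60 to 110 and stands 8 mm above the floor: a finger on that side of a block must stay above it
- cheek (a point): middle of the face of the aluminium cheek at the row's near end, at floor level: frame x = 0, y = -85, z = 8. 104 mm long, top at z = 38. The face slopes 1:8 (7.1 degrees): y = -89 at x = -33, y = -81 at x = 33, so the gap beside the row narrows towards +x (right)
- hood_lip (a point): middle of the left edge of the sheet-steel hood above gap and cheek: frame x = -81, y = -120.5, z = 119. Roof 3 mm thick, underside z = 118, x -81 to 50, y -88 to -153; side wall only at y = -152, x -18 to 52. It bars an upright gripper from driving the wedge home: lean the tool's top 30 to 45 degrees to the left (-x), fingers pointing right and down
- lamp_end (a point): underside of the left end of the long bench-lamp head that hangs over the right of the bench; it never moves. The head fills x 0.52 to 0.70 m, y below -0.18 m, z 0.33 to 0.48 m (robot's frame): keep the wrist clear of it
Mind the look-alikes: they are no part of the job. Leave any purple look-alike of the part that bears brick_center alone.

How it is judged:
By the outcome, as a careful person would: the job done as asked, in the order asked, and still so for the second after the job is handed in, with the robot touching nothing.
It also fails if it takes over 72 s, if anything falls off the work surface, if the arm or the gripper's body presses on something with over 40 N, if the wrist force passes 120 N, or if a joint passes its speed limit or range.

## Working session

There is one attempt and no reset: what is moved stays moved. The work goes in short steps, Python scripts to look and compute and a tool call to move; the robot and the scene stay as the last step left them, time stands still between calls to the robot, and variables do not carry over. Pictures are saved under pics/ and viewed, and the job is handed in when it is done.

Besides the shell and the picture viewer there is one more tool, called by a JSON object that holds its "api" and its "payload". step_arm: Moves the arm, as the interface text tells. Its arguments: {"type":"object","properties":{"steps":{"type":"array"},"squeeze":{"type":"number"}},"required":["steps"]}

```bash
mkdir -p pics; ls; python3 - <<'E'
from rig import status, eyes, robot
import cv2, numpy as np
print(status.get_obs())
for n in ("scene","top"):
    p,d=eyes.camera(n); i=eyes.camera_info(n)
    print(n,i)
    np.savez(f"pics/{n}0.npz",p=p,d=d)
    cv2.imwrite(f"pics/{n}0.png",cv2.resize(p[:,:,::-1],(768,576),interpolation=cv2.INTER_CUBIC))
E
```

```text
pics
{'time': 0.0, 'q': array([ 1.00950816e+00,  5.28460268e-01,  1.43392321e+00,  4.51103302e-07,
        1.18137177e+00, -1.78519487e-01]), 'joint_velocities': array([ 1.66385064e-03,  3.23385800e-05, -5.78675407e-04, -1.07639742e-03,
       -1.32601418e-03, -1.80446057e-05]), 'joint_torque': array([-1.61853964e-04, -4.40037632e+01, -1.76592493e+01,  6.32674713e-02,
        5.81607269e-02, -1.83167340e-04]), 'position': array([0.23322605, 0.5794768 , 0.40376818]), 'tool_rot': array([ 8.28700419e-01,  5.59691385e-01, -9.89378847e-04,  4.36265351e-04]), 'ft_force': array([ 0.25326616, -0.38442315,  0.10499623]), 'moment': array([-0.02936968, -0.0040811 , -0.0180858 ]), 'grip_width': 0.08714711348998336}
scene {'K': array([[455.65298568,   0.        , 255.48482157],
       [  0.        , 455.65298568, 189.78264943],
       [  0.        ,   0.        ,   1.        ]]), 'k1': -0.1321797424922588, 'R': array([[ 0.69680141, -0.71726338, -0.00101578],
       [-0.44559571, -0.43177321, -0.78422978],
       [ 0.56206072,  0.54690504, -0.62046967]]), 't': array([-0.41990309,  0.36676964,  1.28885465])}
top {'K': array([[462.72415116,   0.        , 258.89507312],
       [  0.        , 462.72415116, 190.98543561],
       [  0.        ,   0.        ,   1.        ]]), 'k1': -0.01016922729211996, 'R': array([[-0.08465021, -0.99628383,  0.01590198],
       [-0.80959263,  0.05946686, -0.58397214],
       [ 0.58085636, -0.06230749, -0.81161793]]), 't': array([-0.01299793,  0.58403886,  1.57916229])}
```

View pics/scene0.png

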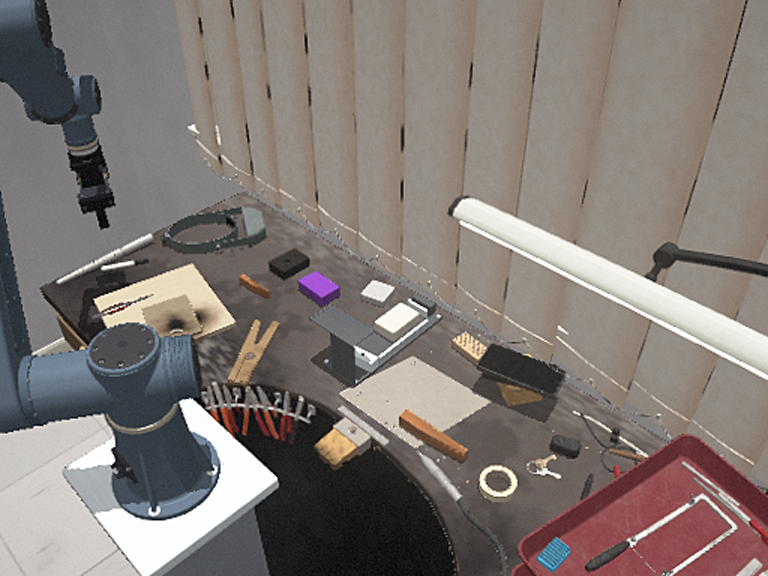

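View pics/top0.png

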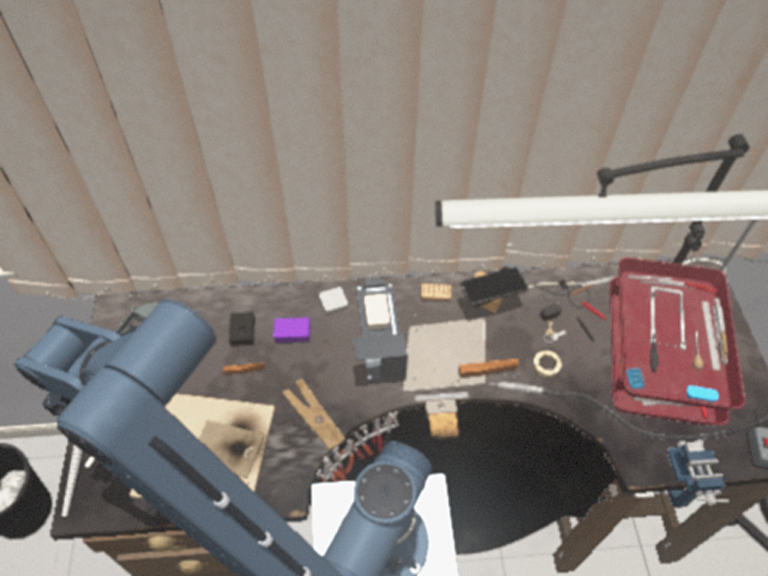

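```bash
cat > h.py <<'E'
import numpy as np, cv2
from rig import status, eyes, robot
I={n:eyes.camera_info(n) for n in("scene","top")}
def ray(n,u,v):
    i=I[n];K=i["K"];uv=np.array([[[float(u),float(v)]]])
    x,y=cv2.undistortPoints(uv,K,np.array([i["k1"],0,0,0]))[0,0]
    R=np.array(i["R"]);return -R.T@i["t"], R.T@np.array([x,y,1.])
def onz(n,u,v,z):
    o,d=ray(n,u,v); return o+d*(z-o[2])/d[2]
def dp(n,u,v,D):
    o,d=ray(n,u,v); return o+d*D[int(round(v)),int(round(u))]
def proj(n,X):
    i=I[n];c=np.array(i["R"])@np.asarray(X,float)+i["t"];x,y=c[:2]/c[2];f=1+i["k1"]*(x*x+y*y)
    return np.array([i["K"][0,0]*x*f+i["K"][0,2],i["K"][1,1]*y*f+i["K"][1,2]])
def cloud(n,D):
    i=I[n];h,w=D.shape;uu,vv=np.meshgrid(np.arange(w,dtype=float),np.arange(h,dtype=float))
    p=cv2.undistortPoints(np.stack([uu.ravel(),vv.ravel()],1)[:,None],i["K"],np.array([i["k1"],0,0,0]))[:,0]
    c=np.concatenate([p,np.ones((len(p),1))],1)*D.reshape(-1,1)
    return ((c-i["t"])@np.array(i["R"])).reshape(h,w,3)
def snap(tag):
    for n in("scene","top"):
        p,d=eyes.camera(n);np.savez(f"pics/{n}{tag}.npz",p=p,d=d)
def load(n,tag):
    z=np.load(f"pics/{n}{tag}.npz");return z["p"],z["d"]
def crop(n,tag,u0,v0,u1,v1,s,out):
    p,_=load(n,tag);c=p[v0:v1,u0:u1,::-1];c=cv2.resize(c,None,fx=s,fy=s,interpolation=cv2.INTER_CUBIC)
    for u in range((u0//20+1)*20,u1,20): cv2.putText(c,str(u),((u-u0)*s,10),0,.35,(0,255,255),1);cv2.line(c,((u-u0)*s,12),((u-u0)*s,18),(0,255,255),1)
    for v in range((v0//20+1)*20,v1,20): cv2.putText(c,str(v),(0,(v-v0)*s),0,.35,(0,255,255),1)
    cv2.imwrite(f"pics/{out}.png",c)
E
python3 - <<'E'
from h import *
crop("scene","0",150,150,350,310,4,"c1")
crop("top","0",130,175,330,265,4,"c2")
for n,pts in dict(top=[(161,219),(195,219),(222,199),(251,206),(326,245),(162,245),(290,194),(364,242)],scene=[(192,175),(212,192),(251,194),(265,213),(288,290),(170,190),(331,322)]).items():
    _,D=load(n,"0")
    for u,v in pts: print(n,u,v,dp(n,u,v,D).round(3))
E
```

```text
top 161 219 [0.585 0.336 0.029]
top 195 219 [0.573 0.199 0.032]
top 222 199 [0.671 0.086 0.021]
top 251 206 [ 0.613 -0.032  0.041]
top 326 245 [ 0.413 -0.311  0.035]
top 162 245 [0.467 0.329 0.023]
top 290 194 [ 0.672 -0.202  0.027]
top 364 242 [ 0.429 -0.472  0.008]
scene 192 175 [0.585 0.33  0.027]
scene 212 192 [0.558 0.18  0.041]
scene 251 194 [0.664 0.082 0.025]
scene 265 213 [ 0.61  -0.039  0.04 ]
scene 288 290 [ 0.415 -0.316  0.03 ]
scene 170 190 [0.465 0.313 0.03 ]
scene 331 322 [ 0.431 -0.466  0.   ]
```

View pics/c1.png

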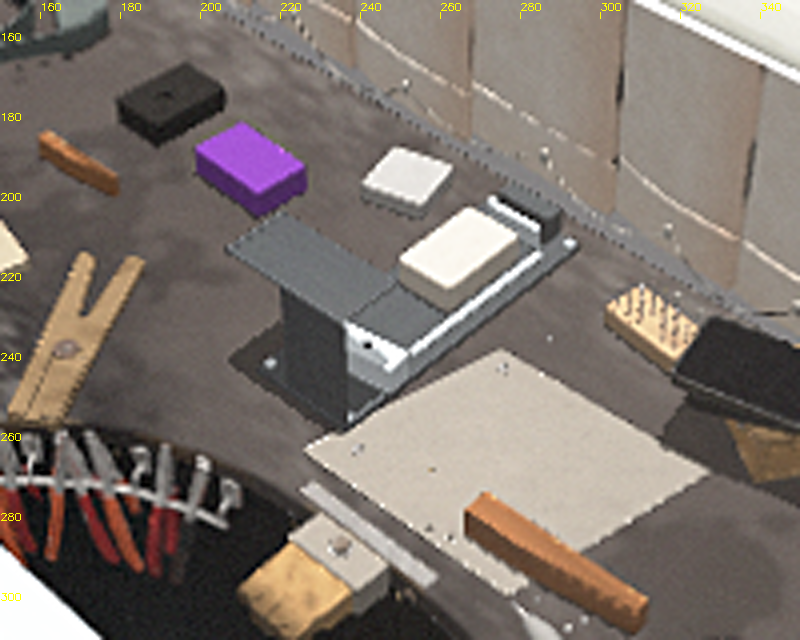

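View pics/c2.png

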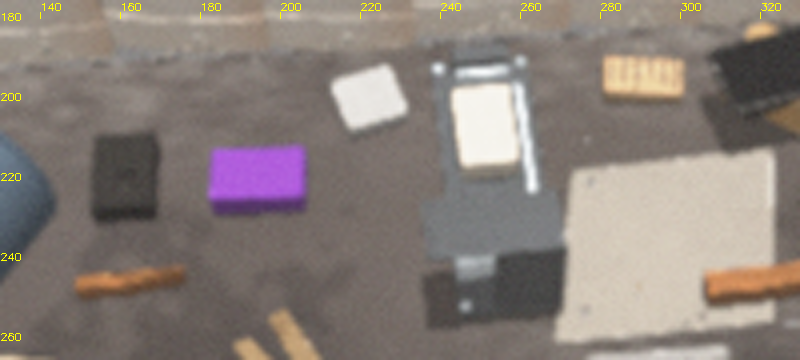

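```bash
python3 - <<'E'
from h import *
np.set_printoptions(suppress=True)
def rect(pts,name):
    r=cv2.minAreaRect((pts[:,:2]*1000).astype(np.float32));print(name,len(pts),"c",np.round(r[0],1),"sz",np.round(r[1],1),"ang",round(r[2],2), "z",np.median(pts[:,2]).round(4))
for n in("scene","top"):
    P,D=load(n,"0");C=cloud(n,D);X,Y,Z=C[...,0],C[...,1],C[...,2]
    hsv=cv2.cvtColor(P,cv2.COLOR_RGB2HSV)
    print(n)
    m=(abs(Z-.12)<.012)&(X>.3)&(X<.6)&(Y>-.15)&(Y<.15)&(D>0); m=cv2.morphologyEx(m.astype(np.uint8),cv2.MORPH_OPEN,np.ones((2,2)))>0
    rect(C[m],"hood")
    H,S,V=hsv[...,0],hsv[...,1],hsv[...,2]
    box=lambda a,b,c,d:(X>a)&(X<b)&(Y>c)&(Y<d)&(D>0)
    m=(V>170)&(S<60)&box(.5,.7,-.09,.03)&(Z>.03)&(Z<.05);rect(C[m],"brick top?")
    m=(V>130)&(S<60)&box(.58,.76,.03,.15)&(Z>.01)&(Z<.04);rect(C[m],"block")
    m=(V<70)&box(.5,.68,.27,.4)&(Z>.02)&(Z<.045);rect(C[m],"charcoal top")
    m=(H<20)&(S>110)&box(.34,.5,-.42,-.2)&(Z>.012)&(Z<.05);rect(C[m],"wedgeL")
    m=(H<20)&(S>110)&box(.4,.55,.25,.4)&(Z>.008)&(Z<.05);rect(C[m],"wedgeS")
    m=(H>120)&(H<150)&(S>120)&box(.5,.65,.12,.3)&(Z>.02);rect(C[m],"purple")
    # noise check
    m=box(.5,.6,-.2,-.12);print("bench z",Z[m].mean(),Z[m].std())
E
```

```text
scene
hood 626 c [467.6  -0.9] sz [209.  140.7] ang 43.79 z 0.1233
brick top? 344 c [629.1 -33.4] sz [128.1  66.6] ang 1.97 z 0.0425
block 211 c [697.4  83.1] sz [ 78.9 131.2] ang 85.78 z 0.0235
charcoal top 246 c [590.  334.9] sz [67.8 92. ] ang 88.36 z 0.0307
wedgeL 456 c [ 417.5 -313.1] sz [ 30.1 154.7] ang 2.79 z 0.0315
wedgeS 113 c [467.3 326.4] sz [ 16.5 106.5] ang 2.71 z 0.0226
purple 318 c [573.5 199.7] sz [96.4 60.8] ang 86.59 z 0.0346
bench z 0.01788999819721469 0.07402468756517216
top
hood 544 c [61.5 35.2] sz [ 139.6 1004.8] ang 80.34 z 0.122
brick top? 307 c [630.9 -29.9] sz [126.3  60.5] ang 1.06 z 0.0411
block 227 c [692.2  71.9] sz [103.6 108.9] ang 13.63 z 0.0236
charcoal top 52 c [591.4 336.6] sz [56.8 87.3] ang 87.26 z 0.0279
wedgeL 237 c [ 423.1 -310.8] sz [ 26.9 151.7] ang 6.2 z 0.0315
wedgeS 93 c [469.9 331.7] sz [17.2 97.1] ang 0.59 z 0.0215
purple 299 c [576.6 202.5] sz [89.9 62.8] ang 89.24 z 0.0335
bench z 0.006572673624469534 0.03430930665138276
```

```bash
python3 - <<'E'
from h import *
crop("scene","0",200,190,300,262,8,"c3")
crop("top","0",225,180,325,255,8,"c4")
E
```

```text
(no output)
```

View pics/c3.png

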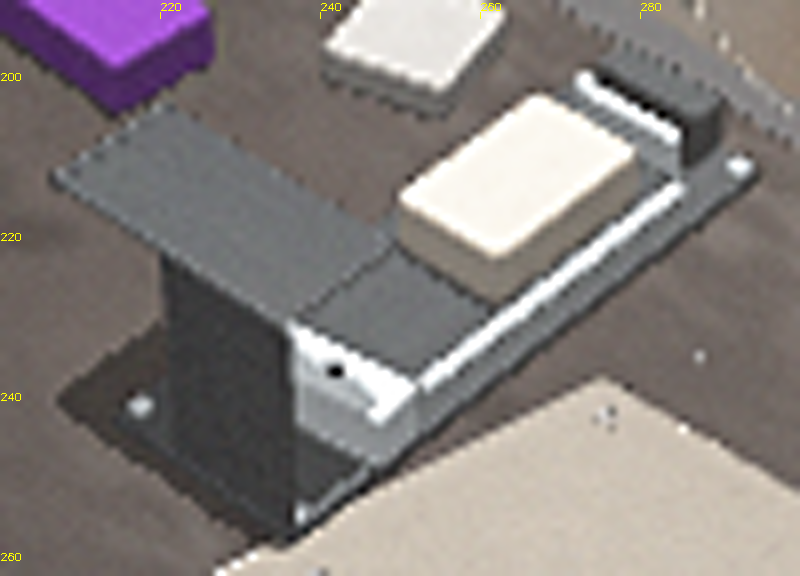

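View pics/c4.png

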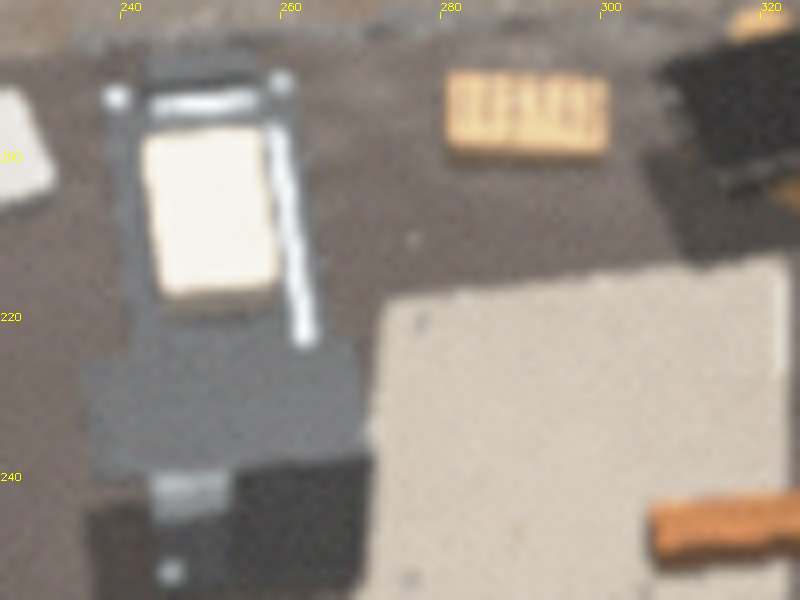

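```bash
cat >> h.py <<'E'
def F2W(p,f):  # frame mm -> world m ; f=(x,y,yaw) yaw: frame y axis vs world x
    a=f[2];ey=np.array([np.cos(a),np.sin(a)]);ex=np.array([np.sin(a),-np.cos(a)])
    q=np.array(f[:2])+ex*p[0]/1000+ey*p[1]/1000
    return np.array([q[0],q[1],p[2]/1000])
def W2F(X,f):
    a=f[2];ey=np.array([np.cos(a),np.sin(a)]);ex=np.array([np.sin(a),-np.cos(a)])
    d=np.array(X[:2])-np.array(f[:2]);return np.array([d@ex*1000,d@ey*1000,X[2]*1000])
E
python3 - <<'E'
from h import *
from scipy.optimize import least_squares
S=[((50,178),(-81,-153,121)),((170,105),(-81,-88,121)),((292,322),(50,-153,121)),((397,243),(50,-88,121)),((760,172),(52,150,8)),((285,542),(52,-155,0))]
T=[((85,352),(-81,-88,121)),((98,472),(-81,-153,121)),((355,345),(50,-88,121)),((372,460),(50,-153,121))]
def res(f,full=False,which=None):
    r=[]
    if which!='T':
        for (x,y),p in S: r.append(proj("scene",F2W(p,f))-[200+x/8-.5,190+y/8-.5])
    if which!='S':
        for (x,y),p in T: r.append(proj("top",F2W(p,f))-[225+x/8-.5,180+y/8-.5])
    r=np.array(r);return r if full else r.ravel()
for w in('S','T',None):
    s=least_squares(res,[.56,-.03,0.],kwargs=dict(which=w));print(w,s.x.round(4));print(res(s.x,True,w).round(1).tolist())
E
```

```text
S [ 0.5698 -0.0358  0.0336]
[[0.1, -0.3], [-0.5, -0.7], [-1.1, 0.5], [0.2, -0.1], [0.3, -0.5], [0.9, 0.8]]
T [ 0.5693 -0.0445 -0.0174]
[[0.1, 0.3], [-0.8, 0.2], [0.7, -0.5], [-0.0, -0.1]]
None [ 0.5696 -0.0376  0.0268]
[[0.4, -0.2], [-0.1, -0.6], [-1.0, 0.8], [0.3, 0.2], [0.8, -0.1], [1.0, 1.0], [-0.6, 1.1], [-0.8, 1.0], [-0.1, -1.0], [-0.1, -0.7]]
```

```bash
python3 - <<'E'
from h import *
def P(n,u0,v0,x,y,z): return onz(n,u0+x/8-.5,v0+y/8-.5,z)
s={k:P("scene",200,190,*v,.010)for k,v in dict(fr=(740,167),nl=(140,405),nr=(300,513)).items()}
t={k:P("top",225,180,*v,.010)for k,v in dict(fl=(117,97),fr=(281,82),nl=(171,573)).items()}
for k in s:print("scene",k,s[k].round(4))
for k in t:print("top",k,t[k].round(4))
# line fits fence
for n,(u0,v0,u1,v1) in dict(scene=(252,212,287,240),top=(257,195,267,224)).items():
    p,d=load(n,"0");V=p.min(2).astype(float)
    pts=[]
    if n=="top":
        for v in range(198,222):
            r=V[v,u0:u1]; w=np.clip(r-150,0,None)
            if w.sum()>0: pts.append(onz(n,(w*np.arange(u0,u1)).sum()/w.sum(),v,.016))
    else:
        for u in range(256,284):
            lo=int(240-(u-252)*24/32)-5; r=V[lo:lo+10,u]; w=np.clip(r-150,0,None)
            if w.sum()>0: pts.append(onz(n,u,(w*np.arange(lo,lo+10)).sum()/w.sum(),.016))
    pts=np.array(pts,np.float32)[:,:2]
    vx,vy,x0,y0=cv2.fitLine(pts,cv2.DIST_HUBER,0,1e-4,1e-4).ravel()
    print(n,"fence yaw",np.arctan2(vy,vx) if vx>0 else np.arctan2(-vy,-vx),"y at x=.59",y0+(.59-x0)*vy/vx, pts[0],pts[-1])
E
```

```text
scene fr [ 0.7129 -0.0765  0.01  ]
scene nl [0.4224 0.0047 0.01  ]
scene nr [ 0.426 -0.088  0.01 ]
top fl [0.7117 0.0117 0.01  ]
top fr [ 0.7151 -0.0768  0.01  ]
top nl [0.4227 0.0025 0.01  ]
scene fence yaw 0.036320712 y at x=.59 -0.0730176 [ 0.52725977 -0.07564942] [ 0.6708032  -0.07008405]
top fence yaw 0.07625027 y at x=.59 -0.0719164 [ 0.6681393  -0.06868343] [ 0.5527773 -0.0747707]
```

```bash
cat >> h.py <<'E'
FR=(.570,-.0367,.036)
E
python3 - <<'E'
from h import *
crop("scene","0",170,160,220,200,16,"c5")
crop("scene","0",260,265,320,315,13,"c6")
crop("top","0",145,200,185,252,11,"c7")
crop("top","0",300,230,355,260,14,"c8")
import cv2
a=[cv2.imread(f"pics/c{i}.png") for i in (5,6,7,8)]
for i in a:print(i.shape)
# top faces by colour mask + ray at known z
def rep(n,m,z,name):
    c,_=cv2.findContours(m.astype(np.uint8),cv2.RETR_EXTERNAL,cv2.CHAIN_APPROX_NONE);c=max(c,key=cv2.contourArea)[:,0]
    w=np.array([onz(n,u,v,z)[:2] for u,v in c])*1000
    r=cv2.minAreaRect(w.astype(np.float32));print(n,name,np.round(r[0],1),np.round(r[1],1),round(r[2],2),"frame",W2F([r[0][0]/1e3,r[0][1]/1e3,z],FR).round(1))
for n in("scene","top"):
    P,D=load(n,"0");hsv=cv2.cvtColor(P,cv2.COLOR_RGB2HSV);H,S,V=[hsv[...,i].astype(int) for i in range(3)]
    m=np.zeros(V.shape,bool)
    if n=="scene": m[200:225,248:282]=1
    else: m[195:220,241:261]=1
    lim=200
    mm=m&(V>lim)
    if n=="scene": # exclude fence/stop
        pass
    rep(n,mm,.040,"brick")
    # wedge top
E
```

```text
(640, 800, 3)
(650, 780, 3)
(572, 440, 3)
(420, 770, 3)
scene brick [615.4 -31.4] [94.3 58.8] 2.17 frame [-3.7 45.6 40. ]
top brick [614.5 -34.5] [71.  99.1] 86.29 frame [-0.6 44.6 40. ]
```

View pics/c5.png

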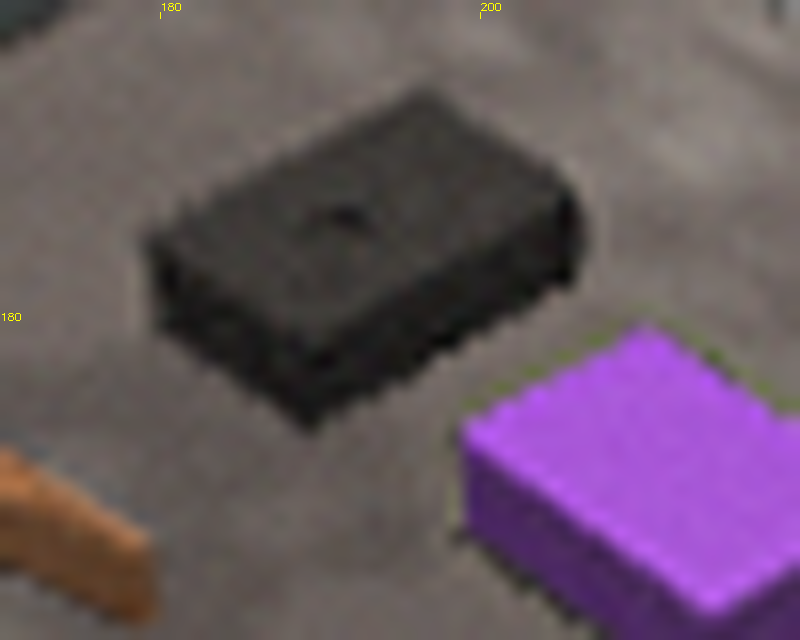

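View pics/c6.png

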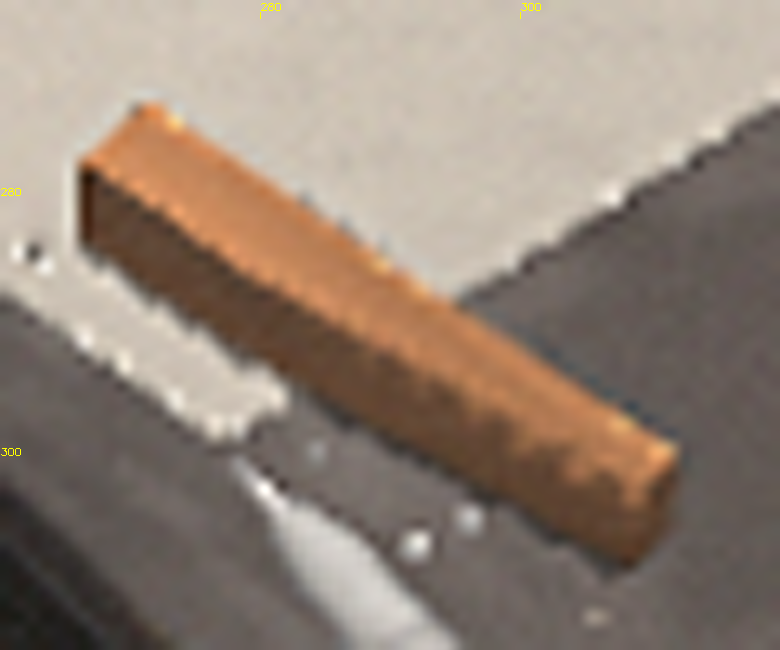

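View pics/c7.png

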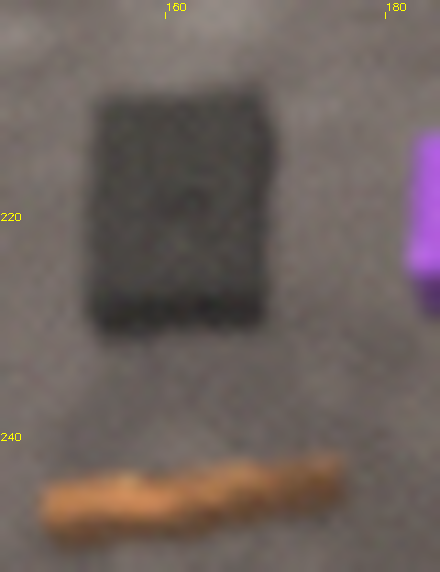

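View pics/c8.png

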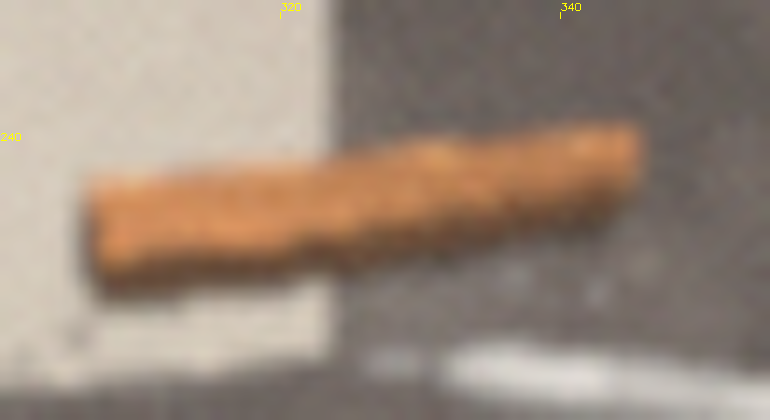

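```bash
python3 - <<'E'
from h import *
def P(n,u0,v0,s,pts,z): return np.array([onz(n,u0+x/s-.5,v0+y/s-.5,z)for x,y in pts])
def blk(name,n,c,z):
    # order: near-left, far-left, far-right, near-right
    c=c[:,:2];cen=c.mean(0);L=(c[1]+c[2]-c[0]-c[3])/2;yaw=np.arctan2(L[1],L[0]);W=(c[0]+c[1]-c[2]-c[3])/2
    print(name,n,cen.round(4),"L",np.linalg.norm(L).round(4),"W",np.linalg.norm(W).round(4),"yaw",yaw.round(3),"yawW",np.arctan2(-W[0],W[1]).round(3),"fr",W2F([*cen,z],FR).round(1))
blk("char","scene",P("scene",170,160,16,[(150,240),(425,88),(575,195),(312,345)],.0285),.0285)
blk("char","top",P("top",145,200,11,[(92,298),(97,95),(265,92),(268,298)],.0285),.0285)
blk("brick","scene",P("scene",200,190,8,[(400,200),(540,95),(635,152),(492,260)],.04),.04)
blk("brick","top",P("top",225,180,8,[(163,295),(143,138),(260,128),(278,285)],.04),.04)
for n,w in(("scene",P("scene",260,265,13,[(140,105),(85,160),(678,445),(640,500)],.03)),("top",P("top",300,230,14,[(88,180),(98,268),(635,125),(635,185)],.03))):
    print(n,w.round(4).tolist());d=w[2]-w[0];print("len",np.linalg.norm(d),"straight face dir yaw",np.arctan2(d[1],d[0])+np.pi/2)
E
```

```text
char scene [0.594  0.3381] L 0.0865 W 0.062 yaw 0.01 yawW -0.024 fr [-373.7   37.5   28.5]
char top [0.5941 0.3367] L 0.09 W 0.0633 yaw 0.034 yawW -0.064 fr [-372.3   37.5   28.5]
brick scene [ 0.6136 -0.0318] L 0.0945 W 0.056 yaw 0.044 yawW 0.003 fr [-3.3 43.8 40. ]
brick top [ 0.6149 -0.0315] L 0.0978 W 0.06 yaw 0.025 yawW 0.029 fr [-3.6 45.1 40. ]
scene [[0.4284, -0.2322, 0.03], [0.4071, -0.2345, 0.03], [0.4378, -0.3866, 0.03], [0.4201, -0.3901, 0.03]]
len 0.15467979606015378 straight face dir yaw 0.06118026696197698
top [[0.4328, -0.2346, 0.03], [0.4048, -0.2334, 0.03], [0.4386, -0.392, 0.03], [0.4194, -0.3882, 0.03]]
len 0.15749320084420082 straight face dir yaw 0.03693330163943487
```

```bash
python3 - <<'E'
from h import *
P,D=load("scene","0");C=cloud("scene",D)
s=status.get_obs();p=s["position"]
from scipy.spatial.transform import Rotation as R
r=R.from_quat(s["tool_rot"]);print(r.as_matrix().round(3))
L=r.inv().apply((C-p).reshape(-1,3)).reshape(C.shape)*1000
m=(D>0)&(abs(L[...,0])<150)&(abs(L[...,1])<150)&(L[...,2]>-20)&(L[...,2]<195)
for z in range(-20,190,20):
    k=m&(L[...,2]>=z)&(L[...,2]<z+20)
    if k.sum():print(z,k.sum(),"x",np.percentile(L[k][:,0],[2,98]).round(),"y",np.percentile(L[k][:,1],[2,98]).round())
crop("scene","0",20,60,100,160,6,"c9")
E
```

```text
[[ 0.373  0.928 -0.001]
 [ 0.928 -0.373 -0.002]
 [-0.002 -0.    -1.   ]]
-20 114 x [-37.   0.] y [-30.  36.]
0 203 x [-55.  -2.] y [-37.  36.]
20 78 x [-56.  -9.] y [-20.  22.]
40 86 x [-55.  -9.] y [-24.  23.]
60 247 x [-100.   24.] y [-36.  36.]
80 170 x [-96.  81.] y [-36.  37.]
100 73 x [-95.  50.] y [-35.  36.]
120 21 x [-66. -55.] y [-11.  11.]
140 30 x [-62. -49.] y [-9. 12.]
160 29 x [-59. -47.] y [-10.  10.]
180 1 x [-51. -51.] y [-6. -6.]
```

View pics/c9.png

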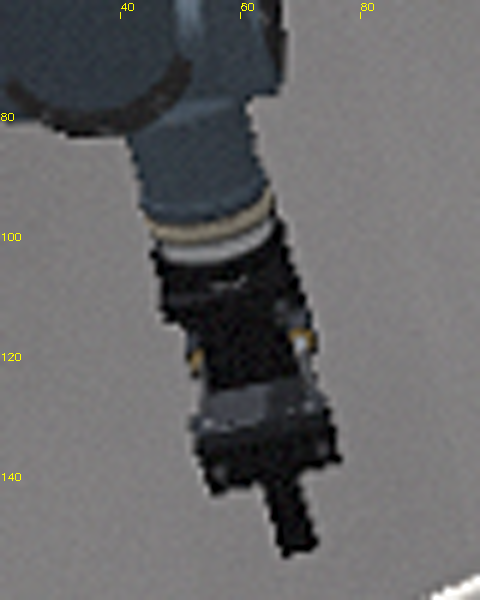

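{"api": "step_arm", "payload": {"steps": [[-1,0,0,0,0,0,-1],[-1,0,0,0,0,0,-1],[-1,0,0,0,0,0,-1],[-1,-1,0.57,0.15,0,0,0],[-1,-1,0.57,0.15,0,0,0],[-1,-1,0.57,0.15,0,0,0],[-1,-1,0.57,0.15,0,0,0],[-1,-1,0.57,0.15,0,0,0],[-1,-1,0.57,0.15,0,0,0],[-1,-1,0.57,0.15,0,0,0]], "squeeze": 20}}

```text
time: 1.1
position: [0.3397, 0.4074, 0.378]
tool_rot: [0.694, 0.72, -0.0, -0.0]
ft_force: [0.3, -0.5, -0.2]
grip_width: 0.0871
```

{"api": "step_arm", "payload": {"steps": [[-1,-1,0.57,0.15,0,0,0],[-1,-1,0.57,0.15,0,0,0],[-1,-1,0.57,0.15,0,0,0],[-1,-1,0.57,0.15,0,0,0],[-1,-1,0.57,0.15,0,0,0],[-1,-1,0.57,0.15,0,0,0],[-1,-1,0.57,0.15,0,0,0],[-1,-1,0.57,0.15,0,0,0],[-1,-1,0.57,0.15,0,0,0],[-1,-1,0.57,0.15,0,0,0]]}}

```text
time: 2.1
position: [0.4912, 0.1627, 0.3406]
tool_rot: [0.694, 0.72, -0.0, -0.0]
ft_force: [1.5, 0.7, 1.2]
grip_width: 0.0872
```

{"api": "step_arm", "payload": {"steps": [[-1,-1,0.57,0.15,0,0,0],[-1,-1,0.57,0.15,0,0,0],[-1,-1,0.57,0.15,0,0,0],[-1,-1,0.57,0.15,0,0,0],[-1,-1,0.57,0.15,0,0,0],[-1,-1,0.57,0.15,0,0,0],[-1,-1,0.57,0.15,0,0,0],[-1,0,0,0,0,0,0],[-1,0,0,0,0,0,0],[-1,0,0,0,0,0,0]]}}

```text
time: 3.1
position: [0.5961, -0.0068, 0.3144]
tool_rot: [0.694, 0.72, -0.0, -0.001]
ft_force: [-0.1, -0.0, -0.1]
grip_width: 0.0872
```

```bash
cat >> h.py <<'E'
from scipy.spatial.transform import Rotation as Ro
def tr(grasp_frame,tilt=None,world=False,L=.164):
    """delta in tool units (25mm) from present to grasp point at frame mm (keeping orientation)"""
    s=status.get_obs();r=Ro.from_quat(s["tool_rot"]);p=s["position"]
    g=np.array(grasp_frame,float) if world else F2W(grasp_frame,FR)
    d=g-(p+r.apply([0,0,L]));cur=p+r.apply([0,0,L])
    print("t",s["time"].__round__(2),"grasp now world",cur.round(4),"frame",W2F(cur,FR).round(1),"F",s["ft_force"].round(1),"w",round(s["grip_width"],4))
    print("tool delta units",(r.inv().apply(d)/.025).round(2),"mm",(r.inv().apply(d)*1000).round(1))
def axes():
    r=Ro.from_quat(status.get_obs()["tool_rot"]).as_matrix();a=FR[2]
    M=np.array([[np.sin(a),-np.cos(a),0],[np.cos(a),np.sin(a),0],[0,0,1]])
    print("tool axes in frame (cols x,y,z)\n",(M@r).round(3))
E
python3 -c "
from h import *
tr((-3.5,44.5,38));axes()"
```

```text
t 3.1 grasp now world [ 0.5958 -0.0066  0.1504] frame [-29.1  26.8 150.4] F [-0.1 -0.  -0.1] w 0.0872
tool delta units [-1.03  0.71  4.5 ] mm [-25.7  17.9 112.4]
tool axes in frame (cols x,y,z)
 [[-1.    -0.001 -0.001]
 [-0.001  1.    -0.002]
 [ 0.001 -0.002 -1.   ]]
```

{"api": "step_arm", "payload": {"steps": [[-1,-0.52,0.36,0.9,0,0,0],[-1,-0.51,0.35,0.9,0,0,0],[-1,0,0,0.9,0,0,0],[-1,0,0,0.9,0,0,0],[-1,0,0,0.45,0,0,0],[-1,0,0,0.45,0,0,0],[-1,0,0,0,0,0,0],[0.5,0,0,0,0,0,0],[0.5,0,0,0,0,0,0],[0.5,0,0,0,0,0,0]], "squeeze": 15}}

```text
time: 4.1
position: [0.6159, -0.0326, 0.2033]
tool_rot: [0.694, 0.72, 0.0, 0.001]
ft_force: [-0.0, 0.2, 0.3]
grip_width: 0.0706
```

```bash
python3 -c "
from h import *
tr((-3.5,68,38));snap('1')
crop('scene','1',200,150,300,250,7,'d1')"
```

```text
t 4.1 grasp now world [ 0.6162 -0.0327  0.0393] frame [-2.3 46.3 39.3] F [-0.   0.2  0.3] w 0.0706
tool delta units [0.05 0.87 0.05] mm [ 1.2 21.7  1.3]
```

View pics/d1.png

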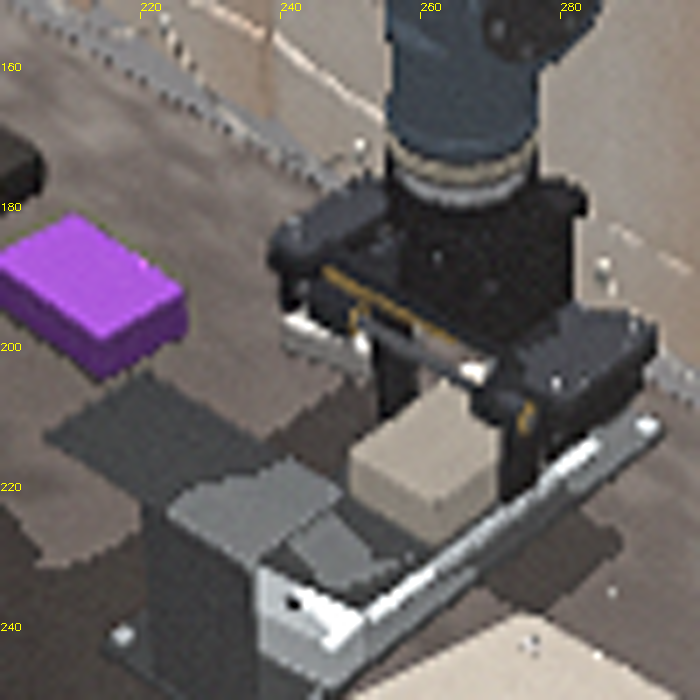

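{"api": "step_arm", "payload": {"steps": [[0.5,0,0,0,0,0,0],[0.5,0,0,0,0,0,0],[0.5,0,0,0,0,0,0],[0.5,0,0.2,0,0,0,0],[0.5,0,0.2,0,0,0,0],[0.5,0,0.15,0,0,0,0],[0.5,0,0.1,0,0,0,0],[0.5,0,0.1,0,0,0,0],[0.5,0,0,0,0,0,0],[0.5,0,0,0,0,0,0]]}}

```text
time: 5.2
position: [0.631, -0.0317, 0.2027]
tool_rot: [0.694, 0.72, -0.004, -0.005]
ft_force: [-9.1, 0.1, 12.7]
grip_width: 0.0599
```

```bash
python3 -c "
from h import *
s=status.get_obs();print(s['ft_force'],s['moment'],s['joint_velocities'].round(3))
tr((-3.5,68,38));snap('2');axes()
crop('scene','2',230,180,300,250,9,'d2');crop('top','2',225,170,285,240,9,'d3')"
```

```text
[-9.14509782  0.13426527 12.73609736] [-0.04041039  1.68549167  0.00210602] [ 0.    -0.002 -0.     0.001 -0.     0.   ]
t 5.2 grasp now world [ 0.629  -0.0316  0.0387] frame [-3.  59.2 38.7] F [-9.1  0.1 12.7] w 0.0599
tool delta units [0.02 0.35 0.02] mm [0.5 8.8 0.6]
tool axes in frame (cols x,y,z)
 [[-1.    -0.001 -0.001]
 [-0.001  1.    -0.012]
 [ 0.001 -0.012 -1.   ]]
```

View pics/d2.png

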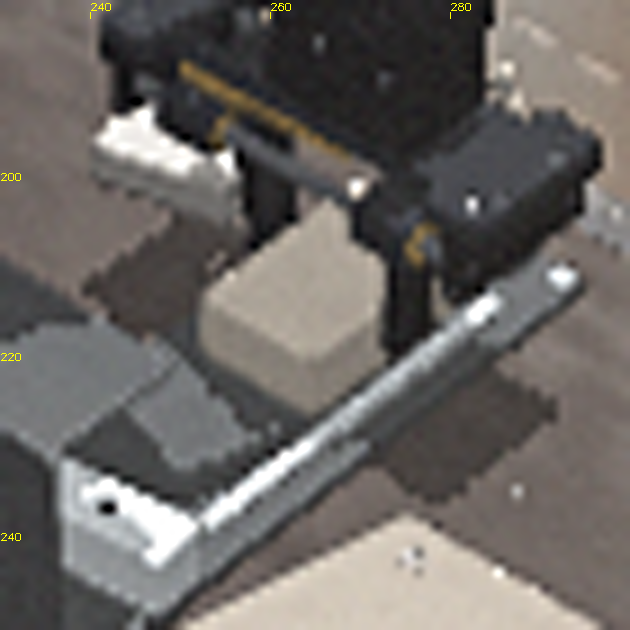

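View pics/d3.png

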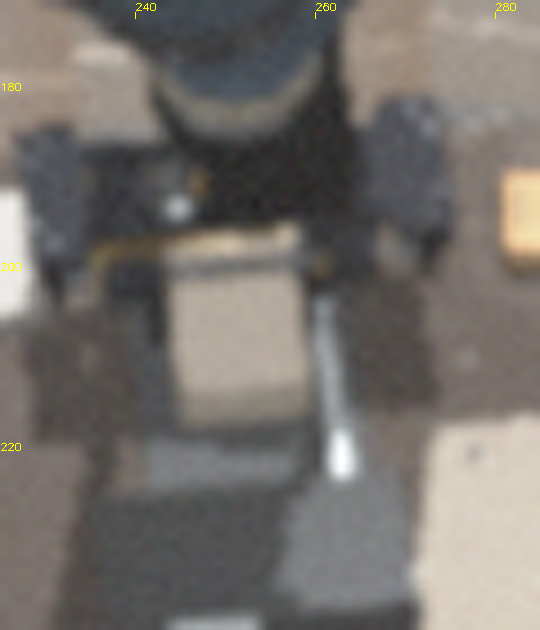

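{"api": "step_arm", "payload": {"steps": [[0.5,0,0,-0.04,0,0,0],[0.5,0,0,-0.02,0,0,0],[0.5,0,0,0,0,0,0],[0.5,0,0.1,0,0,0,0],[0.5,0,0.1,0,0,0,0],[0.5,0,0,0,0,0,0],[0.5,0,0,0,0,0,0],[0.5,0,0,0,0,0,0],[0.5,0,0,0,0,0,0],[0.5,0,0,0,0,0,0]]}}

```text
time: 6.3
position: [0.6388, -0.0318, 0.2033]
tool_rot: [0.694, 0.72, -0.001, -0.001]
ft_force: [-3.2, -2.0, -4.3]
grip_width: 0.0601
```

```bash
python3 -c "
from h import *
tr((-3.5,68,38));axes()"
```

```text
t 6.3 grasp now world [ 0.6385 -0.0317  0.0393] frame [-2.5 68.6 39.3] F [-3.2 -2.  -4.3] w 0.0601
tool delta units [ 0.04 -0.02  0.05] mm [ 1.  -0.6  1.3]
tool axes in frame (cols x,y,z)
 [[-1.    -0.    -0.   ]
 [-0.     1.    -0.002]
 [ 0.    -0.002 -1.   ]]
```

{"api": "step_arm", "payload": {"steps": [[0.5,0,0.04,0.02,0,0,0],[0.5,0,0.04,0,0,0,0],[0.5,0,0.04,0,0,0,0],[0.5,0,0.04,0,0,0,0],[0.5,0,0,0,0,0,0],[0.5,0,0,0,0,0,0],[0.5,0,0,0,0,0,0],[0.5,0,0,0,0,0,0],[0.5,0,0,0,0,0,0],[0.5,0,0,0,0,0,0]]}}

```text
time: 7.3
position: [0.6417, -0.0317, 0.2032]
tool_rot: [0.694, 0.72, -0.002, -0.002]
ft_force: [-7.4, -1.4, 0.4]
grip_width: 0.0598
```

```bash
python3 -c "
from h import *
tr((-3.5,68,38));snap('3');crop('top','3',225,170,285,240,9,'d4');crop('scene','3',230,180,300,250,9,'d5')"
```

```text
t 7.3 grasp now world [ 0.6408 -0.0317  0.0392] frame [-2.5 71.  39.2] F [-7.4 -1.4  0.4] w 0.0598
tool delta units [ 0.04 -0.12  0.05] mm [ 1.  -2.9  1.3]
```

View pics/d5.png

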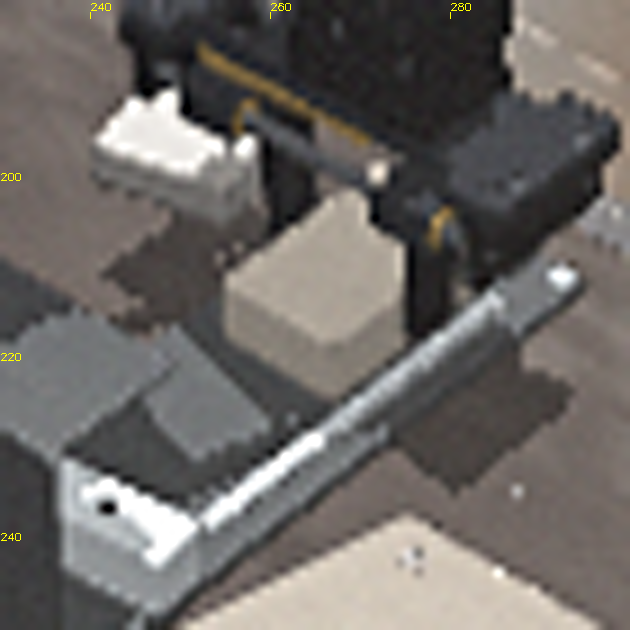

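{"api": "step_arm", "payload": {"steps": [[-1,0,0,0,0,0,0],[-1,0,0,0,0,0,0],[-1,0,0,0,0,0,0],[-1,0,0,0,0,0,0],[-1,0,0,-0.7,0,0,0],[-1,0,0,-1,0,0,0],[-1,0,0,-1,0,0,0],[-1,0,0,-1,0,0,0],[-1,1,-0.1,0,0,0,0],[-1,1,-0.1,0,0,0,0]]}}

```text
time: 8.4
position: [0.6372, 0.018, 0.2975]
tool_rot: [0.695, 0.719, 0.001, 0.002]
ft_force: [0.5, 0.6, -0.4]
grip_width: 0.087
```

{"api": "step_arm", "payload": {"steps": [[-1,1,-0.1,0,0,0,0],[-1,1,-0.1,0,0,0,0],[-1,1,-0.1,0,0,0,0],[-1,1,-0.1,0,0,0,0],[-1,1,-0.1,0,0,0,0],[-1,1,-0.1,0,0,0,0],[-1,1,-0.1,0,0,0,0],[-1,1,-0.1,0,0,0,0],[-1,1,-0.1,0,0,0,0],[-1,1,-0.1,0,0,0,0]]}}

```text
time: 9.4
position: [0.6025, 0.2684, 0.296]
tool_rot: [0.694, 0.72, 0.001, 0.0]
ft_force: [-0.5, -0.4, -1.8]
grip_width: 0.0868
```

```bash
python3 -c "
from h import *
tr((.597,.3375,.033),world=True);snap('4');crop('top','4',225,170,285,240,9,'d6');crop('scene','4',230,180,300,250,9,'d7')"
```

```text
t 9.4 grasp now world [0.6027 0.2684 0.132 ] frame [-303.8   43.6  132. ] F [-0.5 -0.4 -1.8] w 0.0868
tool delta units [ 2.77 -0.13  3.96] mm [69.2 -3.3 99. ]
```

View pics/d6.png

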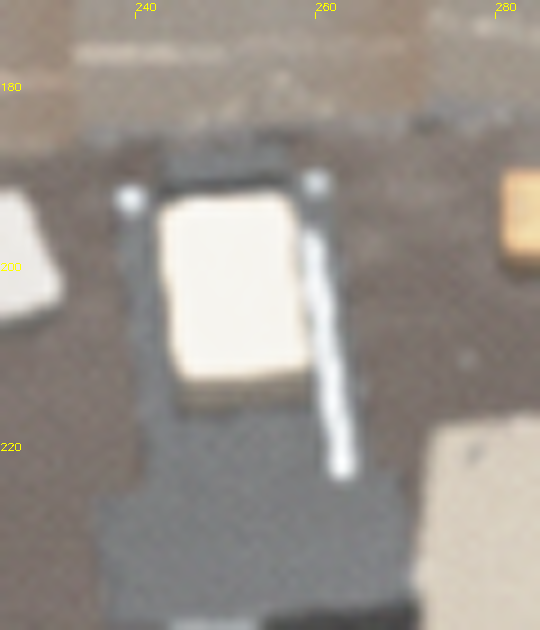

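View pics/d7.png

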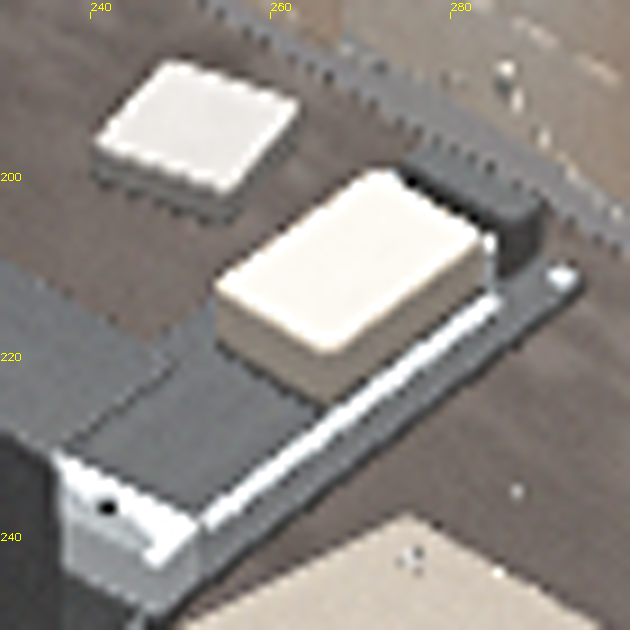

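{"api": "step_arm", "payload": {"steps": [[-1,0.7,-0.03,0.3,0,0,0],[-1,0.7,-0.03,0.3,0,0,0],[-1,0.7,-0.03,0.52,0,0,0],[-1,0.67,-0.03,0.8,0,0,0],[-1,0,0,0.8,0,0,0],[-1,0,0,0.8,0,0,0],[-1,0,0,0.4,0,0,0],[-1,0,0,0.2,0,0,0],[-1,0,0,0,0,0,0],[-1,0,0,0,0,0,0]]}}

```text
time: 10.5
position: [0.5974, 0.3363, 0.1934]
tool_rot: [0.694, 0.72, 0.001, 0.0]
ft_force: [0.2, -0.1, 0.0]
grip_width: 0.0868
```

```bash
python3 -c "
from h import *
tr((.597,.3375,.029),world=True);snap('5');crop('scene','5',140,110,240,210,7,'d8')
def blk(n,u0,v0,s,pts,z):
    c=np.array([onz(n,u0+x/s-.5,v0+y/s-.5,z)for x,y in pts])[:,:2];cen=c.mean(0);L=(c[1]+c[2]-c[0]-c[3])/2
    print(n,W2F([*cen,z],FR).round(1),np.linalg.norm(L),'yaw',np.arctan2(L[1],L[0]))
blk('top',225,170,9,[(185,378),(163,197),(295,193),(308,365)],.04)
blk('scene',230,180,9,[(217,287),(382,170),(490,240),(327,352)],.04)
"
```

```text
t 10.5 grasp now world [0.5976 0.3364 0.0294] frame [-371.9   41.    29.4] F [ 0.2 -0.1  0. ] w 0.0868
tool delta units [ 0.04 -0.02  0.01] mm [ 1.1 -0.5  0.4]
top [-0.7 69.7 40. ] 0.09904756325358992 yaw 0.007034802459853136
scene [-1.4 66.8 40. ] 0.09498740567570435 yaw 0.006802017310251666
```

View pics/d8.png

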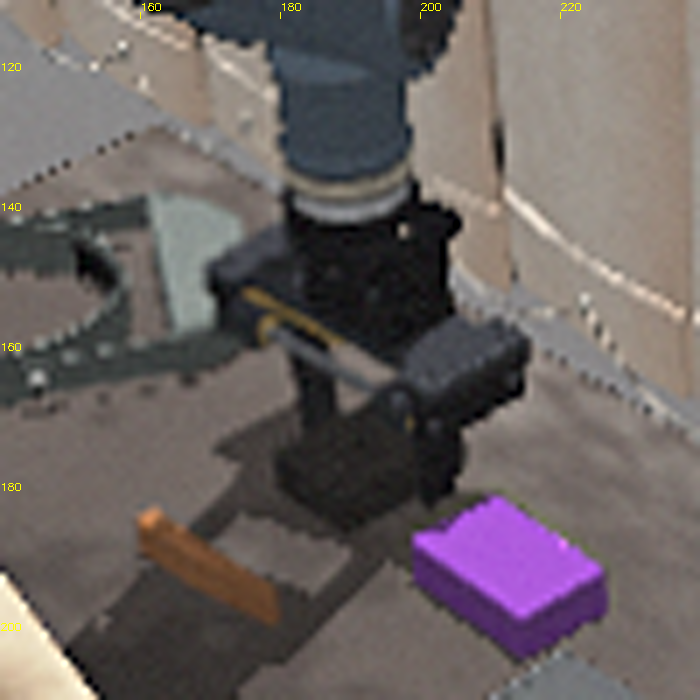

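```bash
cat >> h.py <<'E'
def brickedges(tag):
    p,_=load("top",tag);V=cv2.GaussianBlur(p.min(2).astype(np.float32),(1,1),0)
    for nm,side in(("L",-1),("R",1)):
        pts=[]
        for v in range(194,209):
            c=250;u=c
            while V[v,u]>165:u+=side
            a,b=V[v,u-side],V[v,u];uu=(u-side)+side*(a-165)/(a-b)
            pts.append(onz("top",uu,v,.04)[:2])
        l=cv2.fitLine(np.array(pts,np.float32),cv2.DIST_HUBER,0,1e-4,1e-4).ravel();print(nm,"yaw",np.arctan(l[1]/l[0]).round(4),W2F([l[2],l[3],.04],FR).round(1))
E
python3 -c "
from h import *
brickedges('4')
p,_=load('top','4');print(p.min(2)[196:222:3,236:268])"
```

```text
L yaw 0.0187 [-34.6  72.3  40. ]
R yaw 0.0593 [41.8 61.8 40. ]
[[103 109 119 129 130 130 151 222 239 240 239 239 240 239 239 239 239 239
  240 241 238 217 207 220 187 137 116 120 121 122 129 122]
 [112 114 130 127 129 124 149 217 239 240 239 240 239 240 239 239 238 239
  239 240 236 211 200 232 224 159 132 129 116 116 111 111]
 [113 112 112 120 126 129 133 169 224 240 239 239 239 240 239 239 240 240
  239 237 238 233 222 238 243 209 141 110 107 103 102 107]
 [112 113 113 123 129 128 124 145 221 240 238 239 239 239 239 238 239 240
  238 237 238 234 203 193 237 227 154 118 116 113 113 115]
 [108 111 115 121 127 130 127 145 208 236 241 240 240 239 240 239 240 240
  241 239 240 239 229 213 233 232 182 132 118 112 109 105]
 [113 112 114 110 119 125 128 125 138 183 216 219 217 215 210 210 202 193
  182 171 162 152 146 143 193 242 229 154 119 114 108 107]
 [113 112 114 110 123 130 131 123 112 113 116 120 118 116 114 116 111 118
  112 113 111 108 109 119 175 239 236 174 127 117 106 106]
 [110 109 113 110 112 122 127 126 126 122 126 126 125 119 121 128 128 125
  129 131 128 126 123 126 138 199 238 220 152 116 108 105]
 [109 113 110 108 106 114 122 126 129 125 126 127 125 127 125 130 127 129
  124 132 127 126 127 125 125 173 240 233 175 130 118 111]]
```

{"api": "step_arm", "payload": {"steps": [[0.5,0,0,0,0,0,0],[0.5,0,0,0,0,0,0],[0.5,0,0,0,0,0,0],[0.5,0,0,0,0,0,0],[0.5,0,0,0,0,0,0],[0.5,0,0,-0.3,0,0,0],[0.5,0,0,-1,0,0,0],[0.5,0,0,-1,0,0,0],[0.5,0,0,-1,0,0,0],[0.5,0,0,-1,0,0,0]], "squeeze": 15}}

```text
time: 11.6
position: [0.5967, 0.336, 0.3013]
tool_rot: [0.694, 0.72, -0.0, 0.0]
ft_force: [0.7, 0.4, 0.1]
grip_width: 0.0644
```

```bash
python3 -c "
from h import *
tr((-3,-27,41));snap('6');crop('scene','6',140,80,240,180,7,'d9');axes()"
```

```text
t 11.6 grasp now world [0.5967 0.3359 0.1373] frame [-371.4   40.1  137.3] F [0.7 0.4 0.1] w 0.0644
tool delta units [-14.74  -2.68   3.86] mm [-368.4  -67.1   96.6]
tool axes in frame (cols x,y,z)
 [[-1.    -0.    -0.002]
 [-0.     1.     0.008]
 [ 0.002  0.008 -1.   ]]
```

View pics/d9.png

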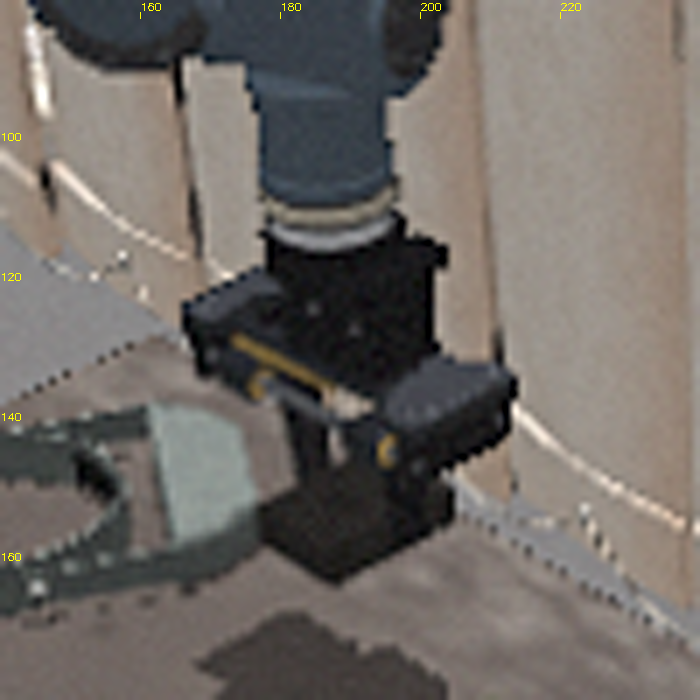

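{"api": "step_arm", "payload": {"steps": [[0.5,-0.98,-0.18,0,0,0,0],[0.5,-0.98,-0.18,0,0,0,0],[0.5,-0.98,-0.18,0,0,0,0],[0.5,-0.98,-0.18,0,0,0,0],[0.5,-0.98,-0.18,0,0,0,0],[0.5,-0.98,-0.18,0,0,0,0],[0.5,-0.98,-0.18,0,0,0,0],[0.5,-0.98,-0.18,0,0,0,0],[0.5,-0.98,-0.18,0,0,0,0],[0.5,-0.98,-0.18,0,0,0,0]]}}

```text
time: 12.7
position: [0.5601, 0.0887, 0.2993]
tool_rot: [0.694, 0.72, -0.001, -0.001]
ft_force: [-0.9, -0.2, -0.6]
grip_width: 0.0649
```

{"api": "step_arm", "payload": {"steps": [[0.5,-0.98,-0.18,0,0,0,0],[0.5,-0.98,-0.18,0,0,0,0],[0.5,-0.98,-0.18,0,0,0,0],[0.5,-0.98,-0.18,0,0,0,0],[0.5,-0.98,-0.18,0.3,0,0,0],[0.5,0,0,0.8,0,0,0],[0.5,0,0,0.8,0,0,0],[0.5,0,0,0.6,0,0,0],[0.5,0,0,0,0,0,0],[0.5,0,0,0,0,0,0]]}}

```text
time: 13.7
position: [0.5425, -0.0335, 0.2372]
tool_rot: [0.694, 0.72, -0.0, -0.001]
ft_force: [0.3, 0.4, -0.2]
grip_width: 0.0648
```

```bash
python3 -c "
from h import *
tr((-3,-27,37));snap('7');crop('scene','7',210,150,310,250,7,'e1');axes()"
```

```text
t 13.7 grasp now world [ 0.5422 -0.0334  0.0732] frame [ -4.3 -27.7  73.2] F [ 0.3  0.4 -0.2] w 0.0648
tool delta units [-0.05  0.03  1.45] mm [-1.3  0.7 36.2]
tool axes in frame (cols x,y,z)
 [[-1.    -0.     0.   ]
 [-0.     1.     0.001]
 [-0.     0.001 -1.   ]]
```

View pics/e1.png

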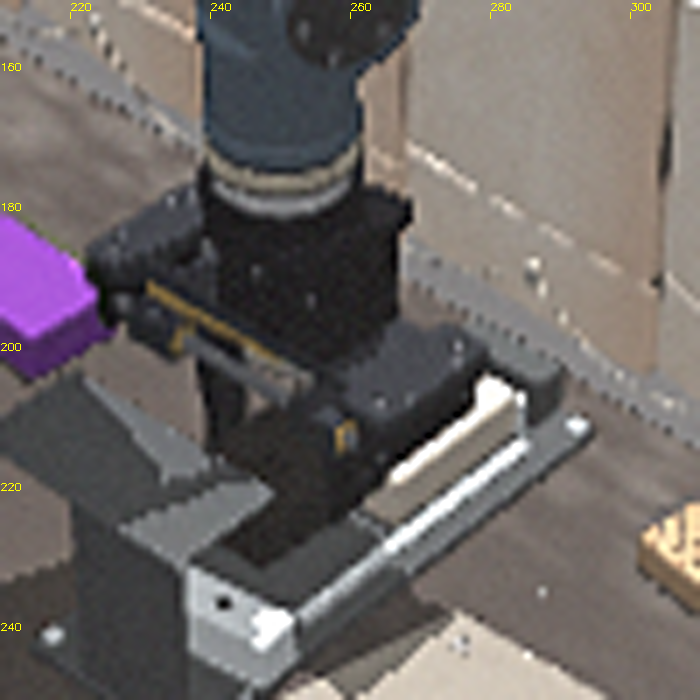

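{"api": "step_arm", "payload": {"steps": [[0.5,-0.05,-0.04,0.4,0,0,0],[0.5,0,0,0.4,0,0,0],[0.5,0,0,0.3,0,0,0],[0.5,0,0,0.2,0,0,0],[0.5,0,0,0.1,0,0,0],[0.5,0,0,0.02,0,0,0],[0.5,0,0,0,0,0,0],[0.5,0,0,0,0,0,0],[0.5,0,0,0,0,0,0],[0.5,0,0,0,0,0,0]]}}

```text
time: 14.8
position: [0.5418, -0.0348, 0.2025]
tool_rot: [0.694, 0.72, 0.0, 0.0]
ft_force: [-0.3, -0.4, 0.1]
grip_width: 0.0646
```

```bash
python3 -c "
from h import *
tr((-3,-27,37));snap('8');crop('scene','8',220,190,300,250,9,'e2')"
```

```text
t 14.8 grasp now world [ 0.5419 -0.0348  0.0385] frame [ -2.9 -28.   38.5] F [-0.3 -0.4  0.1] w 0.0646
tool delta units [0.   0.04 0.06] mm [0.1 1.  1.5]
```

View pics/e2.png

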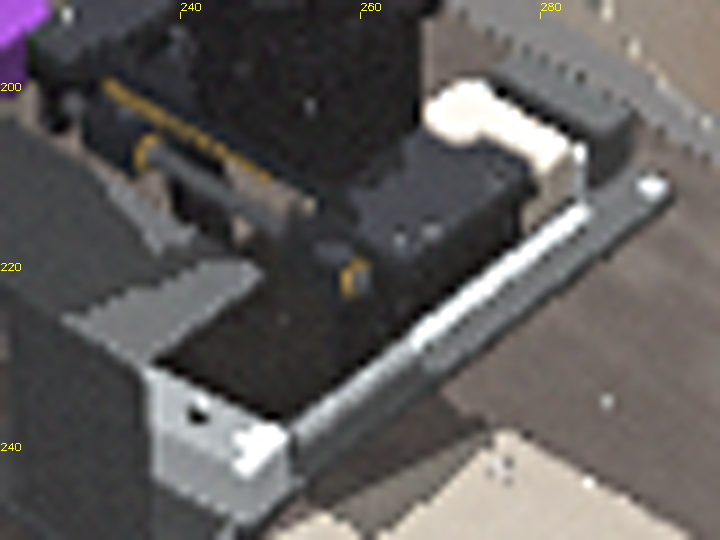

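{"api": "step_arm", "payload": {"steps": [[0.5,0,0,0.04,0,0,0],[0.5,0,0,0,0,0,0],[0.5,0,0,0,0,0,0],[0.5,0,0.06,0,0,0,0],[0.5,0,0.06,0,0,0,0],[0.5,0,0.06,0,0,0,0],[0.5,0,0.04,0,0,0,0],[0.5,0,0,0,0,0,0],[0.5,0,0,0,0,0,0],[0.5,0,0,0,0,0,0]]}}

```text
time: 15.9
position: [0.546, -0.0344, 0.2011]
tool_rot: [0.694, 0.72, -0.001, -0.002]
ft_force: [-4.8, -1.7, 3.2]
grip_width: 0.0643
```

```bash
python3 -c "
from h import *
tr((-3,-27,37))"
```

```text
t 15.9 grasp now world [ 0.5453 -0.0343  0.0371] frame [ -3.3 -24.6  37.1] F [-4.8 -1.7  3.2] w 0.0643
tool delta units [-0.01 -0.09  0.01] mm [-0.3 -2.4  0.1]
```

{"api": "step_arm", "payload": {"steps": [[0.5,0,0.05,0,0,0,0],[0.5,0,0.05,0,0,0,0],[0.5,0,0.05,0,0,0,0],[0.5,0,0,0,0,0,0],[0.5,0,0,0,0,0,0],[0.5,0,0,0,0,0,0],[0.5,0,0,0,0,0,0],[0.5,0,0,0,0,0,0],[0.5,0,0,0,0,0,0],[0.5,0,0,0,0,0,0]]}}

```text
time: 16.9
position: [0.5482, -0.0339, 0.2011]
tool_rot: [0.694, 0.72, -0.003, -0.004]
ft_force: [-9.0, -0.9, 7.1]
grip_width: 0.065
```

```bash
python3 -c "
from h import *
tr((-3,-27,37))"
```

```text
t 16.9 grasp now world [ 0.5466 -0.0336  0.0371] frame [ -3.9 -23.2  37.1] F [-9.  -0.9  7.1] w 0.065
tool delta units [-0.04 -0.15  0.01] mm [-0.9 -3.8  0.2]
```

{"api": "step_arm", "payload": {"steps": [[-1,0,0,0,0,0,0],[-1,0,0,0,0,0,0],[-1,0,0,0,0,0,0],[-1,0,0,-0.5,0,0,0],[-1,0,0,-1,0,0,0],[-1,0,0,-1,0,0,0],[-1,0,0,-1,0,0,0.5],[-1,0,0,-1,0,0,1],[-1,0,0,-1,0,0,1],[-1,0,0,-1,0,0,1]]}}

```text
time: 17.9
position: [0.551, -0.0343, 0.3658]
tool_rot: [0.849, 0.528, 0.001, 0.001]
ft_force: [0.2, -0.4, 0.1]
grip_width: 0.0873
```

{"api": "step_arm", "payload": {"steps": [[-1,0,0,0,0,0,1],[-1,0,0,0,0,0,1],[-1,0,0,0,0,0,1],[-1,0,0,0,0,0,1],[-1,0,0,0,0,0,1],[-1,0,0,0,0,0,1],[-1,0,0,0,0,0,1],[-1,0,0,0,0,0,0.6],[-1,-1,1,0,0,0,0],[-1,-1,1,0,0,0,0]]}}

```text
time: 18.9
position: [0.5039, -0.0872, 0.3646]
tool_rot: [1.0, 0.03, 0.001, 0.0]
ft_force: [1.0, -0.4, -0.4]
grip_width: 0.0869
```

```bash
python3 -c "
from h import *
tr((.418,-.247,.10),world=True);snap('9');crop('top','9',225,170,285,240,9,'e3');crop('scene','9',230,180,300,250,9,'e4');axes();print(status.get_obs()['q'].round(2))"
```

```text
t 18.9 grasp now world [ 0.5042 -0.0873  0.2006] frame [ 48.2 -67.6 200.6] F [ 1.  -0.4 -0.4] w 0.0869
tool delta units [-3.83  6.17  4.02] mm [-95.7 154.2 100.6]
tool axes in frame (cols x,y,z)
 [[-0.018  1.     0.   ]
 [ 1.     0.018 -0.002]
 [-0.002  0.    -1.   ]]
[-0.39  0.43  1.76 -0.    0.95 -0.45]
```

View pics/e3.png

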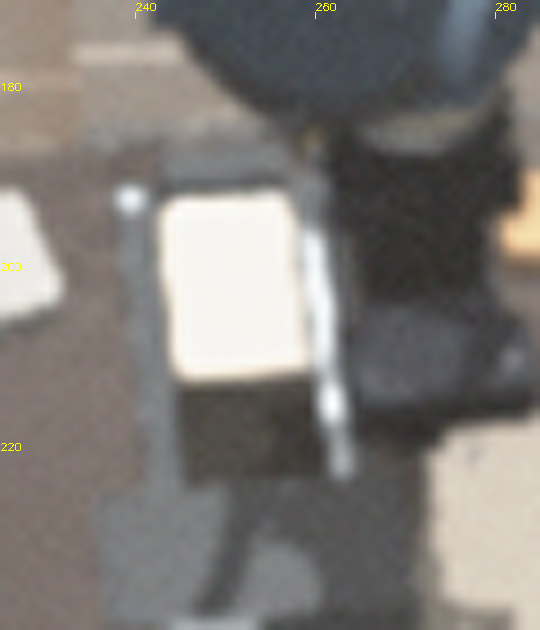

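View pics/e4.png

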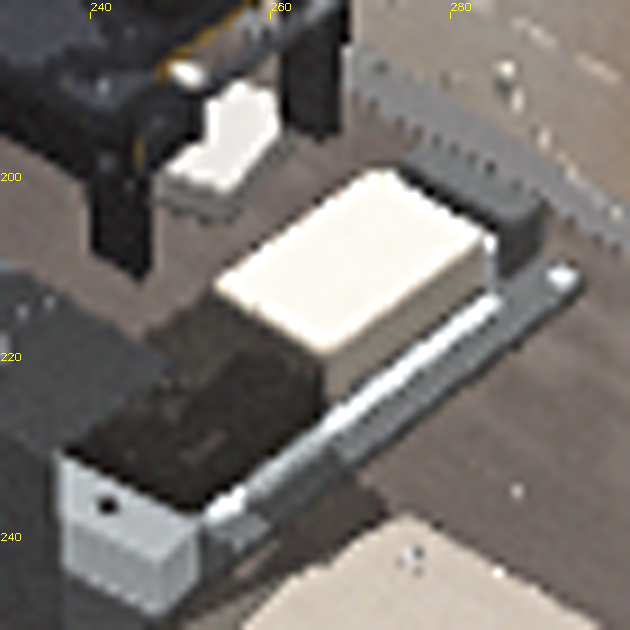

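{"api": "step_arm", "payload": {"steps": [[0,0,0,0,0,0,0.13],[0,-0.69,0,0,-1,0,0],[0,-0.69,0,0,-1,0,0],[0,-0.69,0,0,-1,0,0],[0,-0.69,0,0,-1,0,0],[0,-0.69,0,0,-1,0,0],[0,0,0,0,0,0,0],[0,0,0,0,0,0,0],[0,0,0,0,0,0,0],[0,0,0,0,0,0,0]]}}

```text
time: 20.0
position: [0.4198, -0.0908, 0.364]
tool_rot: [0.941, 0.017, 0.007, 0.338]
ft_force: [0.3, -0.7, 0.3]
grip_width: 0.0432
```

```bash
python3 -c "
from h import *
tr((.418,-.251,.07),world=True);tr((.418,-.251,.026),world=True);axes();print(status.get_obs()['q'].round(2))"
```

```text
t 20.0 grasp now world [ 0.4239 -0.1951  0.2375] frame [ 153.  -151.7  237.5] F [ 0.3 -0.7  0.3] w 0.0432
tool delta units [-0.33 -2.54  6.59] mm [ -8.3 -63.5 164.6]
t 20.0 grasp now world [ 0.4239 -0.1951  0.2375] frame [ 153.  -151.7  237.5] F [ 0.3 -0.7  0.3] w 0.0432
tool delta units [-0.33 -3.66  7.94] mm [ -8.3 -91.5 198.6]
tool axes in frame (cols x,y,z)
 [[-0.002  0.772  0.636]
 [ 1.     0.     0.002]
 [ 0.001  0.636 -0.772]]
[-0.3   0.37  2.01 -1.01  0.79  0.41]
```

{"api": "step_arm", "payload": {"steps": [[0,-0.04,-0.32,0.82,0,0,0],[0,-0.04,-0.32,0.82,0,0,0],[0,-0.04,-0.32,0.82,0,0,0],[0,-0.04,-0.32,0.82,0,0,0],[0,-0.04,-0.32,0.82,0,0,0],[0,-0.04,-0.32,0.82,0,0,0],[0,-0.04,-0.32,0.82,0,0,0],[0,-0.04,-0.32,0.82,0,0,0],[0,0,0,0,0,0,0],[0,0,0,0,0,0,0]]}}

```text
time: 21.0
position: [0.4365, -0.1411, 0.2163]
tool_rot: [0.944, 0.012, -0.01, 0.329]
ft_force: [-1.3, 0.0, 0.7]
grip_width: 0.0435
```

```bash
python3 -c "
from h import *
tr((.418,-.251,.026),world=True);axes();snap('10');crop('scene','10',240,215,340,315,7,'f1');crop('top','10',290,190,360,260,9,'f2')"
```

```text
t 21.0 grasp now world [ 0.4348 -0.2431  0.0879] frame [ 201.4 -142.6   87.9] F [-1.3  0.   0.7] w 0.0435
tool delta units [-0.61 -1.31  2.14] mm [-15.3 -32.7  53.5]
tool axes in frame (cols x,y,z)
 [[ 0.019  0.784  0.621]
 [ 0.999  0.001 -0.033]
 [-0.026  0.621 -0.783]]
```

View pics/f1.png

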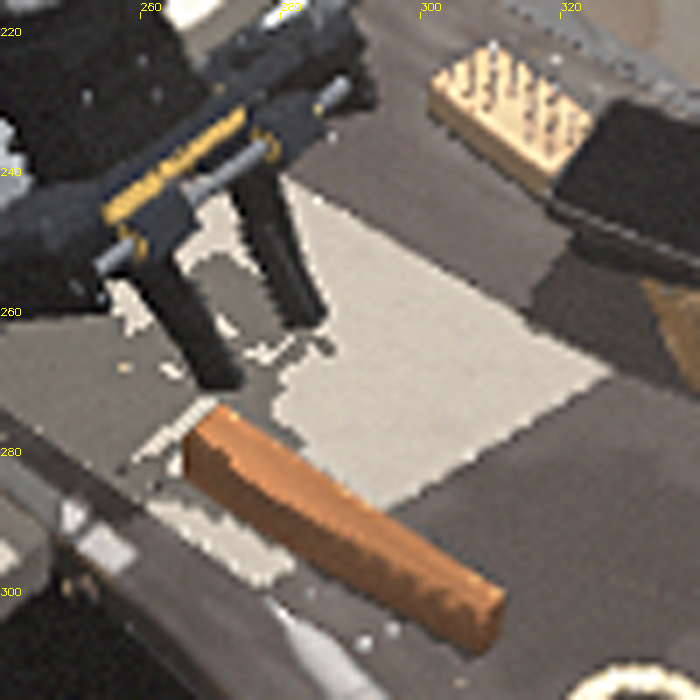

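View pics/f2.png

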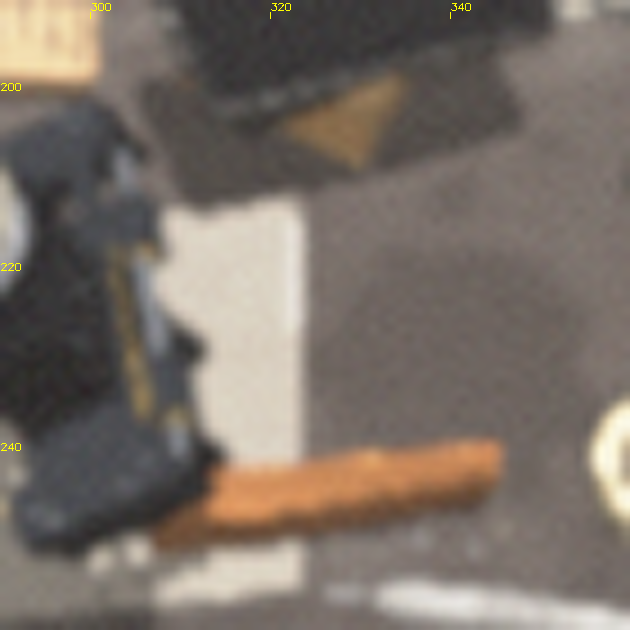

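```bash
python3 -c "
from h import *
print(status.get_obs()['q'].round(3))"
```

```text
[-0.399  0.713  2.039 -1.43   0.622  0.88 ]
```

```bash
cat > kin.py <<'E'
import numpy as np
from scipy.spatial.transform import Rotation as Ro
from scipy.optimize import least_squares
def Rm(q,s4=1,s6=1):
    return (Ro.from_euler('ZYZYZ',[q[0],q[1]+q[2],s4*q[3],q[4],s6*q[5]]))
def fk(q,L):
    d1,a2,d4,d6,a1,a3=L
    s,c=np.sin,np.cos;t=q[1]+q[2]
    r=a1+a2*s(q[1])+d4*s(t)+a3*c(t);z=d1+a2*c(q[1])+d4*c(t)-a3*s(t)
    R=Rm(q);w=np.array([r*c(q[0]),r*s(q[0]),z]);return w+R.apply([0,0,d6]),R
DAT=[([1.00950816,.528460268,1.43392321,0,1.18137177,-.178519487],[.23322605,.5794768,.40376818],[.8287,.5597,-.00099,.00044]),
([-.39,.43,1.76,0,.95,-.45],[.5039,-.0872,.3646],[1,.03,.001,0]),
([-.3,.37,2.01,-1.01,.79,.41],[.4198,-.0908,.364],[.941,.017,.007,.338]),
([-.399,.713,2.039,-1.43,.622,.88],[.4365,-.1411,.2163],[.944,.012,-.01,.329])]
E
python3 - <<'E'
from kin import *
for q,p,r in DAT:
    A=Rm(q).as_matrix();B=Ro.from_quat(r).as_matrix();print("zaxes",A[:,2].round(3),B[:,2].round(3)); print((Rm(q).inv()*Ro.from_quat(r)).as_rotvec().round(3))
f=lambda L:np.concatenate([fk(q,L)[0]-p for q,p,_ in DAT]+[1e-3*(np.array(L)[4:])])
s=least_squares(f,[.2,.4,.4,.1,0,0]);print(s.x.round(4));print((f(s.x)*1000).round(1))
E
```

```text
Traceback (most recent call last):
  File "kin.py", line 5, in Rm
    return (Ro.from_euler('ZYZYZ',[q[0],q[1]+q[2],s4*q[3],q[4],s6*q[5]]))
            ~~~~~~~~~~~~~^^^^^^^^^^^^^^^^^^^^^^^^^^^^^^^^^^^^^^^^^^^^^^^
  File "scipy/spatial/transform/_rotation.pyx", line 1413, in scipy.spatial.transform._rotation.Rotation.from_euler
ValueError: Expected axis specification to be a non-empty string of upto 3 characters, got ZYZYZ
```

```bash
sed -i "s/    return (Ro.from_euler('ZYZYZ'.*/    return Ro.from_euler('ZYZ',[q[0],q[1]+q[2],s4*q[3]])*Ro.from_euler('YZ',[q[4],s6*q[5]])/" kin.py
python3 - <<'E'
from kin import *
for q,p,r in DAT:
    A=Rm(q).as_matrix();B=Ro.from_quat(r).as_matrix();print("zaxes",A[:,2].round(3),B[:,2].round(3)); print((Rm(q).inv()*Ro.from_quat(r)).as_rotvec().round(3))
f=lambda L:np.concatenate([fk(q,L)[0]-p for q,p,_ in DAT]+[1e-3*(np.array(L)[4:])])
s=least_squares(f,[.2,.4,.4,.1,0,0]);print(s.x.round(4));print((f(s.x)*1000).round(1))
E
```

```text
zaxes [-0.001 -0.002 -1.   ] [-0.001 -0.002 -1.   ]
[ 0.    -0.     3.142]
zaxes [ 0.001 -0.001 -1.   ] [ 0.002  0.    -1.   ]
[ 1.000e-03 -1.000e-03 -3.142e+00]
zaxes [ 0.025 -0.637 -0.77 ] [ 0.025 -0.636 -0.771]
[-0.000e+00 -3.000e-03 -3.136e+00]
zaxes [-0.009 -0.622 -0.783] [-0.011 -0.622 -0.783]
[-2.000e-03 -1.000e-03 -3.141e+00]
[ 0.0815  0.5437  0.302  -0.0587  0.0959  0.0994]
[ 9.210e+01 -6.200e+01 -1.200e+00 -3.160e+01 -1.069e+02  1.350e+01
 -1.150e+01  1.500e+00 -1.760e+01  1.000e+00 -6.600e+00  5.300e+00
  1.000e-01  1.000e-01]
```

```bash
cat > kin2.py <<'E'
from kin import *
def fk(q,L):
    d1,a2,d4,d6,a3,b,e=L   # b lateral shoulder offset; e: lateral wrist offset in frame after q4 (y axis)
    s,c=np.sin,np.cos;t=q[1]+q[2]
    r=a2*s(q[1])+d4*s(t)+a3*c(t);z=d1+a2*c(q[1])+d4*c(t)-a3*s(t)
    w=np.array([r*c(q[0])-b*s(q[0]),r*s(q[0])+b*c(q[0]),z])
    R4=Ro.from_euler('ZYZ',[q[0],t,q[3]])
    R=Rm(q);return w+R.apply([0,0,d6])+R4.apply([0,e,0]),R*Ro.from_euler('z',np.pi)
f=lambda L:np.concatenate([fk(q,L)[0]-p for q,p,_ in DAT]+[1e-3*(np.array(L)[4:5])])
best=None
for a in (.3,.4,.5):
    for d6 in(.05,.1,.2):
        s=least_squares(f,[.15,a,a,d6,0,.11,0])
        if best is None or s.cost<best.cost:best=s
LL=best.x
if __name__=="__main__":
    print(LL.round(4),(f(LL)*1000).round(1))
E
python3 kin2.py
```

```text
[ 2.758e-01  5.849e-01  3.928e-01  1.235e-01  1.121e-01  1.112e-01
 -2.000e-04] [ 0.1  0.2  0.1 -0.3  0.2  0.1 -0.3 -0.4  0.4  0.1  0.4 -0.7  0.1]
```

```bash
cat > ik.py <<'E'
from kin2 import *
from h import F2W,FR
lo=np.array([-3.08,-.75,.22,-1.43,0,-2.85]);hi=np.array([3.08,2.2,2.44,4.57,2.65,2.85])
def rot(th,yaw=FR[2]):
    z=np.array([-0,0,0]);a=yaw;ey=np.array([np.cos(a),np.sin(a),0]);ex=np.array([np.sin(a),-np.cos(a),0])
    t=np.radians(th);Z=ex*np.sin(t)-np.array([0,0,1])*np.cos(t);X=ey;Y=np.cross(Z,X)
    return Ro.from_matrix(np.stack([X,Y,Z],1))
def solve(g,R,q0,l=.164):
    p=np.array(g)-R.apply([0,0,l])
    def f(q):
        a,r=fk(q,LL);return np.concatenate([(a-p)*10,(r.inv()*R).as_rotvec()])
    best=None
    for q in [q0]+[np.array([q1,.6,1.9,q4,1.,q6]) for q1 in(-.4,.2) for q4 in(-1,0,1,3.) for q6 in(-1,.8,-2.5)]:
        s=least_squares(f,np.clip(q,lo+1e-3,hi-1e-3),bounds=(lo,hi))
        if best is None or s.cost<best.cost-1e-9:best=s
        if s.cost<1e-8:break
    return best.x,best.cost
E
python3 - <<'E'
from ik import *
q0=np.array([-.4,.71,2.04,-1.4,.62,.88])
for th in(0,10,15,20,25,30,35,40):
    q,c=solve((.418,-.251,.026),rot(th),q0);print("pick",th,q.round(2),round(c,7))
for th in(30,35,40,45):
  for gx in(-90,-120,-165,-200):
    y=-79.4-(-82-(gx+8))/8-0
    q,c=solve(F2W((gx,y,33),FR),rot(th),q0);print("home",th,gx,q.round(2),round(c,7))
E
```

```text
pick 0 [-0.77  0.73  1.92 -0.    0.49 -0.81] 0.0
pick 10 [-0.69  0.73  1.99 -0.41  0.33 -0.35] 0.0
pick 15 [-0.65  0.74  2.02 -0.75  0.3   0.03] 0.0
pick 20 [-0.61  0.75  2.04 -1.13  0.31  0.44] 0.0
pick 25 [-0.56  0.77  2.06 -1.43  0.36  0.78] 7e-06
pick 30 [-0.52  0.8   2.09  4.57  0.44  1.1 ] 0.0001968
pick 35 [-0.47  0.83  2.1   4.51  0.54  1.2 ] 0.0
pick 40 [-0.43  0.87  2.11  4.44  0.64  1.32] 0.0
home 30 -90 [ 0.17  0.8   1.85 -0.82  0.75  0.81] 0.0
home 30 -120 [ 0.23  0.81  1.83 -0.77  0.78  0.83] 0.0
home 30 -165 [ 0.31  0.82  1.79 -0.71  0.83  0.84] 0.0
home 30 -200 [ 0.38  0.82  1.76 -0.66  0.87  0.85] 0.0
home 35 -90 [ 0.21  0.83  1.83 -0.88  0.82  0.9 ] 0.0
home 35 -120 [ 0.27  0.84  1.8  -0.83  0.85  0.91] 0.0
home 35 -165 [ 0.35  0.85  1.76 -0.76  0.91  0.91] 0.0
home 35 -200 [ 0.41  0.85  1.73 -0.71  0.95  0.92] 0.0
home 40 -90 [ 0.25  0.87  1.81 -0.93  0.9   0.97] 0.0
home 40 -120 [ 0.3   0.87  1.78 -0.88  0.93  0.97] 0.0
home 40 -165 [ 0.38  0.88  1.74 -0.81  0.99  0.97] 0.0
home 40 -200 [ 0.45  0.89  1.7  -0.76  1.03  0.97] 0.0
home 45 -90 [ 0.28  0.9   1.78 -0.98  0.98  1.03] 0.0
home 45 -120 [ 0.34  0.91  1.76 -0.92  1.01  1.02] 0.0
home 45 -165 [ 0.42  0.91  1.71 -0.85  1.07  1.02] 0.0
home 45 -200 [ 0.48  0.92  1.67 -0.8   1.11  1.01] 0.0
```

{"api": "step_arm", "payload": {"steps": [[0,0,0.62,-0.78,0,0,0],[0,0,0.62,-0.78,0,0,0],[0,0,0,0,1,0,0],[0,0,0,0,1,0,0],[0,0,0,0,1,0,0],[0,0,0,0,0,0,0],[0,0,0,0,0,0,0],[0,0,0,0,0,0,0],[0,0,0,0,0,0,0],[0,0,0,0,0,0,0]]}}

```text
time: 22.1
position: [0.4365, -0.1406, 0.2656]
tool_rot: [0.987, 0.01, -0.016, 0.159]
ft_force: [-0.0, -1.3, 0.1]
grip_width: 0.0437
```

```bash
cat >> h.py <<'E'
def plan(g,th,world=True,yaw=None,l=.164):
    """rows: turn needed (units of 8deg, tool axes now) then shift after turn"""
    a=FR[2] if yaw is None else yaw
    ey=np.array([np.cos(a),np.sin(a),0]);ex=np.array([np.sin(a),-np.cos(a),0]);t=np.radians(th)
    Z=ex*np.sin(t)-np.array([0,0,1])*np.cos(t);X=ey;R=Ro.from_matrix(np.stack([X,np.cross(Z,X),Z],1))
    s=status.get_obs();r=Ro.from_quat(s["tool_rot"]);p=s["position"]
    if not world:g=F2W(g,FR)
    tcp=np.array(g)-R.apply([0,0,l]);cur=p+r.apply([0,0,l])
    print("t",round(s["time"],2),"grasp frame",W2F(cur,FR).round(1),"F",s["ft_force"].round(1),"w",round(s["grip_width"],4),"q",s["q"].round(2))
    print("turn units",((r.inv()*R).as_rotvec()/np.radians(8)).round(3),"shift after turn",(R.inv().apply(tcp-p)/.025).round(2))
E
python3 -c "
from h import *
plan((.418,-.251,.07),15.5);plan((.418,-.251,.024),15.5)"
```

```text
t 22.1 grasp frame [ 150.2 -143.8  109.9] F [-0.  -1.3  0.1] w 0.0437 q [-0.48  0.56  1.99 -0.59  0.55  0.01]
turn units [ 0.34   0.288 -0.069] shift after turn [-0.9   2.14  2.15]
t 22.1 grasp frame [ 150.2 -143.8  109.9] F [-0.  -1.3  0.1] w 0.0437 q [-0.48  0.56  1.99 -0.59  0.55  0.01]
turn units [ 0.34   0.288 -0.069] shift after turn [-0.9   1.65  3.92]
```

{"api": "step_arm", "payload": {"steps": [[0,0,0,0,0.34,0.29,-0.07],[0,-0.3,0.7,0.5,0,0,0],[0,-0.3,0.7,0.8,0,0,0],[0,-0.3,0.7,0.85,0,0,0],[0,0,-0.11,0.4,0,0,0],[0,0,-0.11,0.4,0,0,0],[0,0,0,0,0,0,0],[0,0,0,0,0,0,0],[0,0,0,0,0,0,0],[0,0,0,0,0,0,0]]}}

```text
time: 23.1
position: [0.4166, -0.2065, 0.2077]
tool_rot: [0.991, 0.018, 0.003, 0.135]
ft_force: [0.3, 0.1, -0.4]
grip_width: 0.0432
```

```bash
python3 -c "
from h import *
plan((.418,-.252,.025),15.5);snap('11');crop('scene','11',240,215,340,315,7,'f3');crop('top','11',290,190,360,260,9,'f4')"
```

```text
t 23.1 grasp frame [ 208.1 -159.1   49.7] F [ 0.3  0.1 -0.4] w 0.0432 q [-0.65  0.69  2.02 -0.68  0.34 -0.05]
turn units [ 0.002 -0.012 -0.004] shift after turn [-0.01 -0.2   0.97]
```

View pics/f3.png

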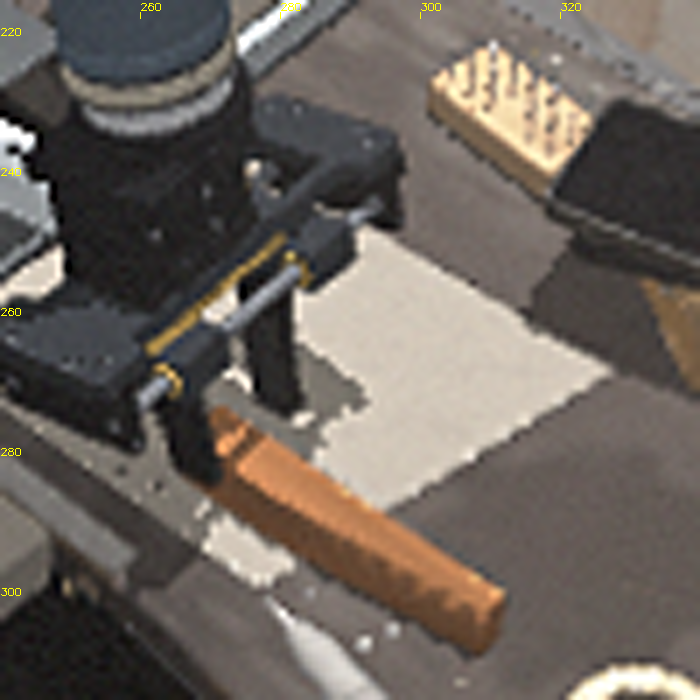

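View pics/f4.png

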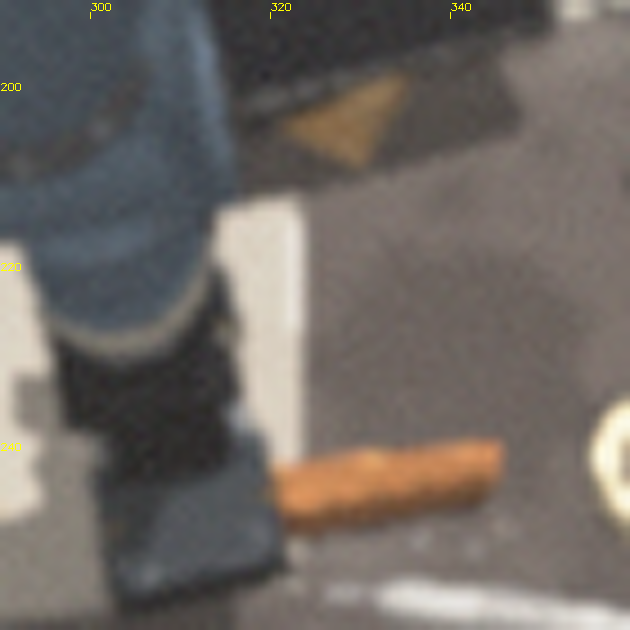

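{"api": "step_arm", "payload": {"steps": [[0,0,-0.1,0.5,0,0,0],[0,0,-0.1,0.47,0,0,0],[0,0,0,0,0,0,0],[0,0,0,0,0,0,0],[0,0,0,0,0,0,0],[0.8,0,0,0,0,0,0],[0.8,0,0,0,0,0,0],[0.8,0,0,0,0,0,0],[0.8,0,0,0,0,0,0],[0.8,0,0,0,0,0,0]], "squeeze": 30}}

```text
time: 24.2
position: [0.4165, -0.2083, 0.1827]
tool_rot: [0.991, 0.018, 0.003, 0.135]
ft_force: [-0.6, 1.0, 3.1]
grip_width: 0.025
```

```bash
python3 -c "
from h import *
plan((.418,-.252,.19),15.5)"
```

```text
t 24.2 grasp frame [ 209.7 -159.5   24.7] F [-0.6  1.   3.1] w 0.025 q [-0.65  0.74  2.02 -0.8   0.29  0.08]
turn units [-0.001 -0.006 -0.005] shift after turn [-0.    1.76 -6.37]
```

{"api": "step_arm", "payload": {"steps": [[0.8,0,0.25,-0.9,0,0,0],[0.8,0,0.25,-0.9,0,0,0],[0.8,0,0.25,-0.9,0,0,0],[0.8,0,0.25,-0.9,0,0,0],[0.8,0,0.25,-0.9,0,0,0],[0.8,0,0.25,-0.9,0,0,0],[0.8,0,0.25,-0.9,0,0,0],[0.8,0.16,-0.96,-0.27,0,0,0],[0.8,0.16,-0.96,-0.27,0,0,0],[0.8,0.16,-0.96,-0.27,0,0,0]]}}

```text
time: 25.2
position: [0.4253, -0.1324, 0.3463]
tool_rot: [0.991, 0.017, 0.003, 0.134]
ft_force: [-0.0, -0.3, -1.0]
grip_width: 0.0249
```

{"api": "step_arm", "payload": {"steps": [[0.8,0.16,-0.96,-0.27,0,0,0],[0.8,0.16,-0.96,-0.27,0,0,0],[0.8,0.16,-0.96,-0.27,0,0,0],[0.8,0.16,-0.96,-0.27,0,0,0],[0.8,0.16,-0.96,-0.27,0,0,0],[0.8,0.16,-0.96,-0.27,0,0,0],[0.8,0.16,-0.96,-0.27,0,0,0],[0.8,0.16,-0.96,-0.27,0,0,0],[0.8,0.16,-0.96,-0.27,0,0,0],[0.8,0.16,-0.96,-0.27,0,0,0]]}}

```text
time: 26.2
position: [0.4565, 0.1184, 0.347]
tool_rot: [0.991, 0.018, 0.002, 0.134]
ft_force: [0.4, -0.6, -1.8]
grip_width: 0.0253
```

```bash
python3 -c "
from h import *
plan((-220,-88,60),15.5,world=False);print(F2W((-220,-88,0),FR));snap('12')
p,_=load('scene','12');cv2.imwrite('pics/f5.png',cv2.resize(p[60:300,100:400,::-1],(750,600)))"
```

```text
t 26.2 grasp frame [-115.4 -107.9  188.9] F [ 0.4 -0.6 -1.8] w 0.0253 q [ 0.09  0.43  1.85 -0.35  0.9   0.27]
turn units [-0.006  0.001 -0.004] shift after turn [ 0.79 -5.42  3.85]
[0.47413873 0.17999014 0.        ]
```

View pics/f5.png

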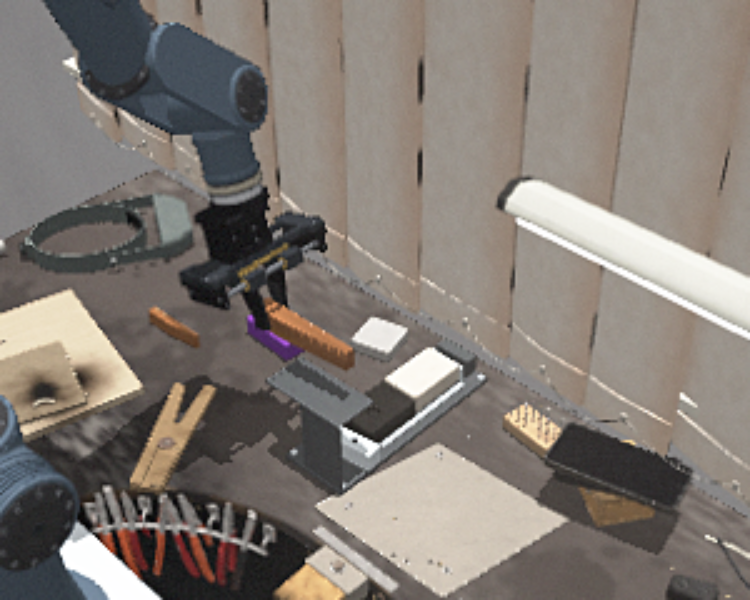

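```bash
python3 -c "
from h import *
_,D=load('scene','0')
for u,v in((171,215),(184,216),(176,222),(160,255)): print(onz('scene',u,v,.015).round(3),dp('scene',u,v,D).round(3))
print(F2W((-220,-88,0),FR),F2W((-60,-88,0),FR))"
```

```text
[0.389 0.212 0.015] [0.391 0.216 0.012]
[0.419 0.175 0.015] [0.42  0.177 0.012]
[0.379 0.17  0.015] [0.382 0.175 0.01 ]
[0.244 0.082 0.015] [0.247 0.087 0.009]
[0.47413873 0.17999014 0.        ] [0.47989748 0.02009381 0.        ]
```

{"api": "step_arm", "payload": {"steps": [[0.8,0.2,-0.96,-0.27,0,0,0],[0.8,0.2,-0.96,-0.27,0,0,0],[0.8,0.2,-0.96,-0.27,0,0,0],[0.8,0.19,-0.96,-0.27,0,0,0],[0.8,0,-0.27,0.96,0,0,0],[0.8,0,-0.27,0.96,0,0,0],[0.8,0,-0.27,0.96,0,0,0],[0.8,0,-0.27,0.96,0,0,0],[0.8,0,-0.27,0.96,0,0,0],[0.8,0,0,0,0,0,0]]}}

```text
time: 27.3
position: [0.4719, 0.2171, 0.2202]
tool_rot: [0.991, 0.018, -0.001, 0.135]
ft_force: [-0.0, 0.2, -0.2]
grip_width: 0.025
```

```bash
python3 -c "
from h import *
plan((-215,-88,25),15.5,world=False)"
```

```text
t 27.3 grasp frame [-213.2  -89.9   62.3] F [-0.   0.2 -0.2] w 0.025 q [ 0.28  0.71  1.8  -0.39  0.75  0.55]
turn units [0.009 0.046 0.003] shift after turn [ 0.03 -0.46  1.42]
```

{"api": "step_arm", "payload": {"steps": [[0.8,0,-0.13,0.5,0,0,0],[0.8,0,-0.13,0.5,0,0,0],[0.8,0,-0.1,0.3,0,0,0],[0.8,0,-0.03,0.1,0,0,0],[0.8,0,0,0,0,0,0],[0.8,0,0,0,0,0,0],[0.8,0,0,0,0,0,0],[0,0,0,0,0,0,0],[0,0,0,0,0,0,0],[0,0,0,0,0,0,0]]}}

```text
time: 28.3
position: [0.4732, 0.2183, 0.187]
tool_rot: [0.991, 0.017, 0.003, 0.135]
ft_force: [0.5, -0.5, 0.1]
grip_width: 0.0398
```

```bash
python3 -c "
from h import *
plan((-216,-88,60),39.5,world=False)
plan((-216,-88,27),39.5,world=False)"
```

```text
t 28.3 grasp frame [-214.5  -87.3   29. ] F [ 0.5 -0.5  0.1] w 0.0398 q [ 0.28  0.77  1.81 -0.43  0.68  0.59]
turn units [-3.004 -0.007 -0.008] shift after turn [-0.02 -1.93 -1.56]
t 28.3 grasp frame [-214.5  -87.3   29. ] F [ 0.5 -0.5  0.1] w 0.0398 q [ 0.28  0.77  1.81 -0.43  0.68  0.59]
turn units [-3.004 -0.007 -0.008] shift after turn [-0.02 -2.77 -0.55]
```

{"api": "step_arm", "payload": {"steps": [[0,0,0,0,0,0,0],[0,0,0.27,-0.96,0,0,0],[0,0,0.27,-0.96,0,0,0],[0,0,0.14,-0.48,0,0,0],[0,0,-0.7,0,-1,0,0],[0,0,-0.7,0,-1,0,0],[0,0,-0.7,0,-1,0,0],[0,0,0,0,0,0,0],[0,0,0,0,0,0,0],[0,0,0,0,0,0,0]]}}

```text
time: 29.3
position: [0.4714, 0.2649, 0.2286]
tool_rot: [0.941, 0.016, 0.006, 0.337]
ft_force: [0.1, -0.7, 0.1]
grip_width: 0.0435
```

```bash
python3 -c "
from h import *
plan((-216,-88,27),39.5,world=False);snap('13');crop('scene','13',170,160,250,240,9,'g1');crop('top','13',170,195,260,260,8,'g2')"
```

```text
t 29.3 grasp frame [-200.9  -87.8  101.8] F [ 0.1 -0.7  0.1] w 0.0435 q [ 0.44  0.77  1.68 -0.7   1.12  0.86]
turn units [-0.016  0.004 -0.01 ] shift after turn [-0.01 -2.38  1.93]
```

View pics/g1.png

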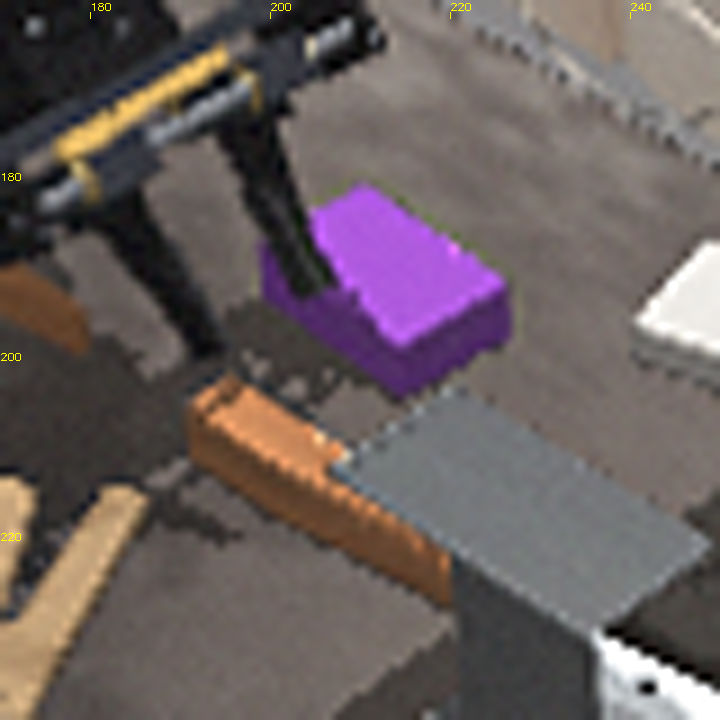

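View pics/g2.png

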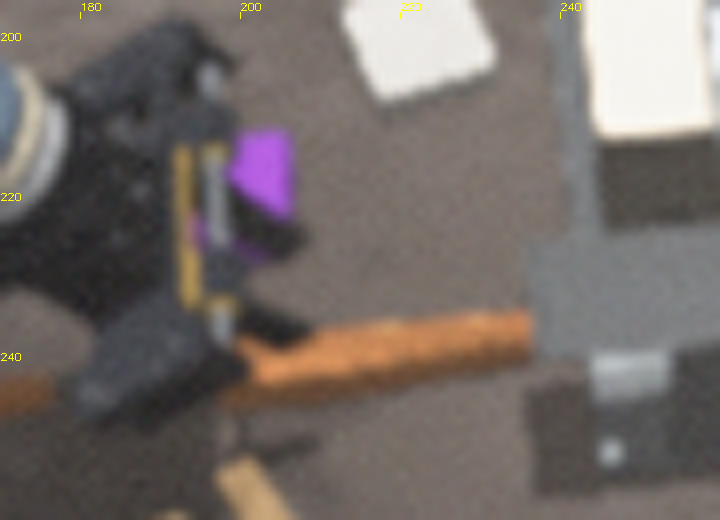

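```bash
python3 -c "
from h import *
for x,y in((238,375),(190,404)): print(W2F(onz('scene',170+x/9-.5,160+y/9-.5,.03),FR).round(1))
# far (straight) edge points in scene near (320,432)
print(W2F(onz('scene',170+318/9-.5,160+430/9-.5,.03),FR).round(1))
for x,y in((230,350),(530,312),(535,358)): print('top',W2F(onz('top',170+x/8-.5,195+y/8-.5,.03),FR).round(1))
"
```

```text
[-232.2  -71.    30. ]
[-233.   -96.2   30. ]
[-183.1  -72.6   30. ]
top [-226.1  -78.6   30. ]
top [-77.2 -73.5  30. ]
top [-77.2 -99.9  30. ]
```

{"api": "step_arm", "payload": {"steps": [[0,0,-0.47,-0.39,0,0,0],[0,0,-0.5,0.6,0,0,0],[0,0,-0.5,0.6,0,0,0],[0,0.02,-0.5,0.6,0,0,0],[0,0,-0.25,0.3,0,0,0],[0,0,-0.2,0.25,0,0,0],[0,0,0,0,0,0,0],[0,0,0,0,0,0,0],[0,0,0,0,0,0,0],[0,0,0,0,0,0,0]]}}

```text
time: 30.4
position: [0.4717, 0.2814, 0.1528]
tool_rot: [0.941, 0.016, 0.007, 0.337]
ft_force: [-0.5, 0.5, -0.6]
grip_width: 0.0435
```

```bash
python3 -c "
from h import *
plan((-215.5,-87.3,26),39.5,world=False);axes();snap('14');crop('scene','14',170,160,250,240,9,'g3')"
```

```text
t 30.4 grasp frame [-217.2  -86.6   26.1] F [-0.5  0.5 -0.6] w 0.0435 q [ 0.47  0.9   1.66 -0.73  1.04  0.96]
turn units [-0.007 -0.009 -0.013] shift after turn [-0.02  0.04  0.05]
tool axes in frame (cols x,y,z)
 [[ 0.001  0.772  0.635]
 [ 1.    -0.002  0.001]
 [ 0.002  0.635 -0.772]]
```

View pics/g3.png

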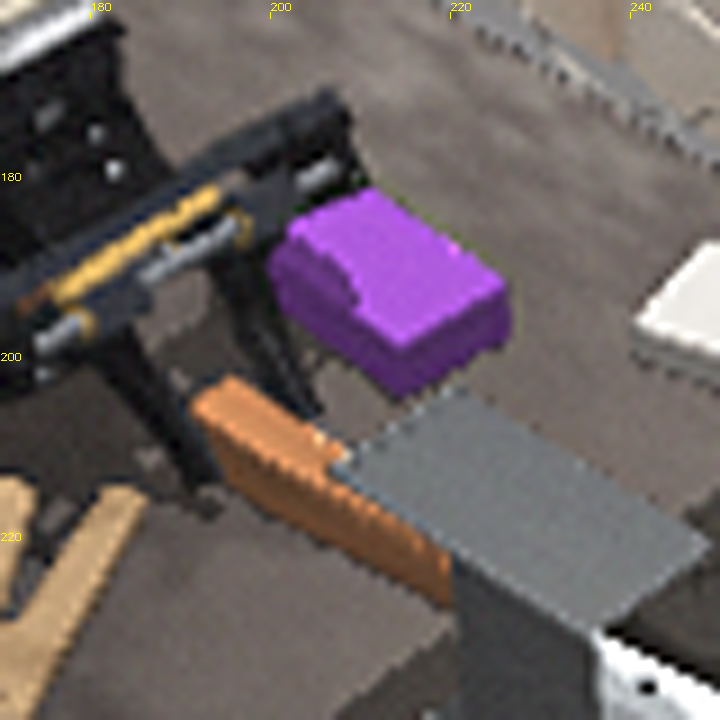

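{"api": "step_arm", "payload": {"steps": [[0.8,0,0,0,0,0,0],[0.8,0,0,0,0,0,0],[0.8,0,0,0,0,0,0],[0.8,0,0,0,0,0,0],[0.8,0,0,0,0,0,0],[0.8,0,0.17,-0.2,0,0,0],[0.8,0,0.18,-0.22,0,0,0],[0.8,0,0,0,0,0,0],[0.8,0,0,0,0,0,0],[0.8,0,0,0,0,0,0]], "squeeze": 50}}

```text
time: 31.5
position: [0.4714, 0.2812, 0.1658]
tool_rot: [0.941, 0.016, 0.006, 0.338]
ft_force: [1.1, -0.1, -1.6]
grip_width: 0.0248
```

```bash
python3 -c "
from h import *
plan((-170,-87.5,38),39.5,world=False);axes();snap('15');crop('scene','15',170,160,250,240,9,'g4')"
```

```text
t 31.5 grasp frame [-217.   -87.    39.2] F [ 1.1 -0.1 -1.6] w 0.0248 q [ 0.47  0.88  1.66 -0.72  1.06  0.94]
turn units [-0.005 -0.003 -0.008] shift after turn [-0.02  1.42  1.23]
tool axes in frame (cols x,y,z)
 [[ 0.001  0.772  0.636]
 [ 1.    -0.001  0.   ]
 [ 0.001  0.636 -0.772]]
```

View pics/g4.png

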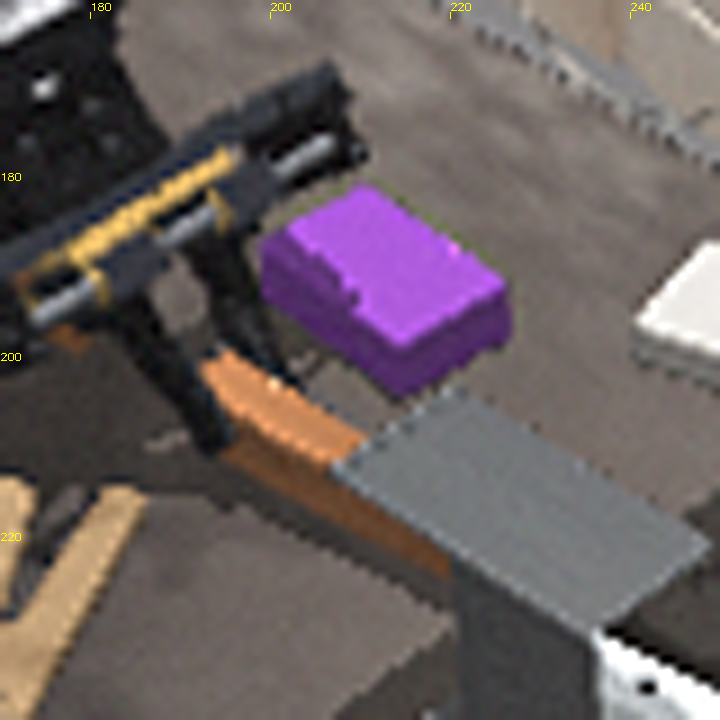

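{"api": "step_arm", "payload": {"steps": [[0.8,0.01,0.36,0.3,0,0,0],[0.8,0.01,0.36,0.3,0,0,0],[0.8,0.01,0.36,0.3,0,0,0],[0.8,0.01,0.34,0.3,0,0,0],[0.8,0,0,0,0,0,0],[0.8,0,0,0,0,0,0],[0.8,0,0,0,0,0,0],[0.8,0,0,0,0,0,0],[0.8,0,0,0,0,0,0],[0.8,0,0,0,0,0,0]]}}

```text
time: 32.6
position: [0.474, 0.2351, 0.1651]
tool_rot: [0.941, 0.017, 0.007, 0.338]
ft_force: [-0.0, 1.0, -0.9]
grip_width: 0.0249
```

```bash
python3 -c "
from h import *
plan((-150,-84.6,34.2),39.5,world=False);axes();snap('16');crop('scene','16',190,170,280,250,8,'g5');crop('top','16',190,190,280,260,8,'g6')"
```

```text
t 32.6 grasp frame [-170.8  -86.    38.5] F [-0.   1.  -0.9] w 0.0249 q [ 0.39  0.87  1.73 -0.79  0.99  0.95]
turn units [-0.004 -0.006 -0.005] shift after turn [0.06 0.53 0.66]
tool axes in frame (cols x,y,z)
 [[-0.     0.772  0.636]
 [ 1.    -0.001  0.001]
 [ 0.001  0.636 -0.772]]
```

View pics/g5.png

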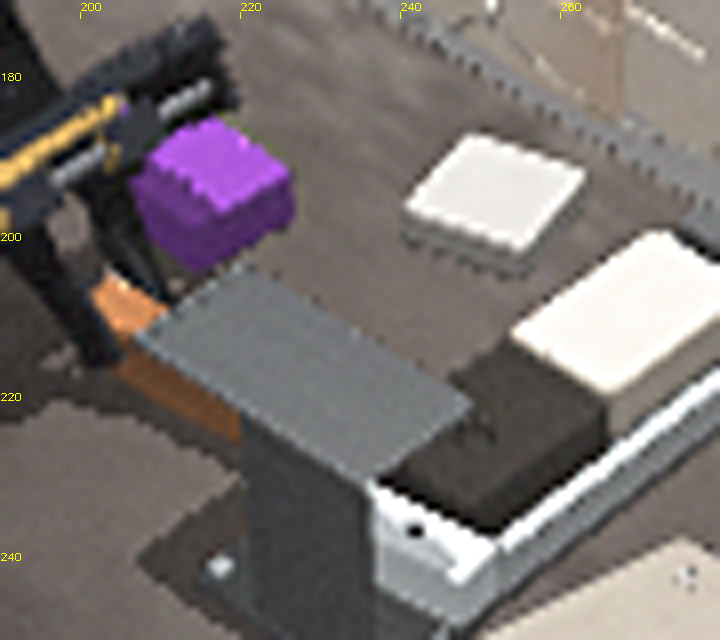

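View pics/g6.png

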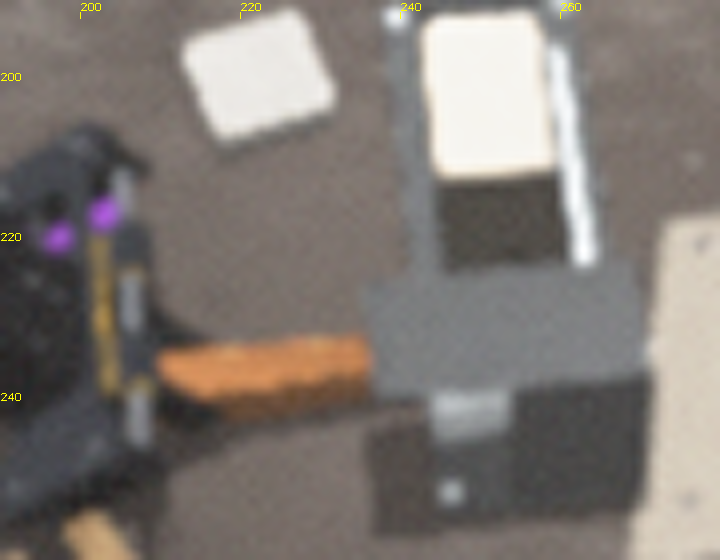

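{"api": "step_arm", "payload": {"steps": [[0.8,0.02,0.21,0.17,0,0,0],[0.8,0.02,0.21,0.17,0,0,0],[0.8,0.02,0.2,0.17,0,0,0],[0.8,0,-0.05,0.06,0,0,0],[0.8,0,-0.04,0.06,0,0,0],[0.8,0,0,0,0,0,0],[0.8,0,0,0,0,0,0],[0.8,0,0,0,0,0,0],[0.8,0,0,0,0,0,0],[0.8,0,0,0,0,0,0]]}}

```text
time: 33.7
position: [0.4763, 0.2147, 0.1614]
tool_rot: [0.941, 0.017, 0.007, 0.338]
ft_force: [0.4, -0.5, -1.0]
grip_width: 0.0251
```

```bash
python3 -c "
from h import *
plan((-150,-84.6,34.2),39.5,world=False);plan((-125,-83.2,34),39.5,world=False)"
```

```text
t 33.7 grasp frame [-150.4  -84.5   34.8] F [ 0.4 -0.5 -1. ] w 0.0251 q [ 0.35  0.87  1.75 -0.83  0.96  0.96]
turn units [-0.004 -0.004 -0.006] shift after turn [ 0.   -0.01  0.03]
t 33.7 grasp frame [-150.4  -84.5   34.8] F [ 0.4 -0.5 -1. ] w 0.0251 q [ 0.35  0.87  1.75 -0.83  0.96  0.96]
turn units [-0.004 -0.004 -0.006] shift after turn [0.06 0.76 0.67]
```

{"api": "step_arm", "payload": {"steps": [[0.8,0.01,0.16,0.13,0,0,0],[0.8,0.01,0.16,0.13,0,0,0],[0.8,0.01,0.16,0.13,0,0,0],[0.8,0.01,0.16,0.13,0,0,0],[0.8,0.01,0.14,0.12,0,0,0],[0.8,0,-0.02,0.03,0,0,0],[0.8,0,0,0,0,0,0],[0.8,0,0,0,0,0,0],[0.8,0,0,0,0,0,0],[0.8,0,0,0,0,0,0]]}}

```text
time: 34.7
position: [0.4782, 0.1894, 0.1605]
tool_rot: [0.941, 0.017, 0.006, 0.338]
ft_force: [-1.3, -0.6, -0.8]
grip_width: 0.0254
```

```bash
python3 -c "
from h import *
plan((-115,-82.4,34),39.5,world=False);axes()"
```

```text
t 34.7 grasp frame [-125.   -83.6   33.9] F [-1.3 -0.6 -0.8] w 0.0254 q [ 0.31  0.87  1.78 -0.87  0.93  0.96]
turn units [-0.002  0.001 -0.006] shift after turn [0.05 0.31 0.25]
tool axes in frame (cols x,y,z)
 [[ 0.001  0.772  0.636]
 [ 1.    -0.001 -0.   ]
 [ 0.     0.636 -0.772]]
```

{"api": "step_arm", "payload": {"steps": [[0.8,0,-0.02,0.03,0,0,0],[0.8,0,0,0,0,0,0],[0.8,0.01,0.08,0.06,0,0,0],[0.8,0.01,0.08,0.06,0,0,0],[0.8,0.01,0.08,0.06,0,0,0],[0.8,0.01,0.08,0.06,0,0,0],[0.8,0,0,0,0,0,0],[0.8,0,0,0,0,0,0],[0.8,0,0,0,0,0,0],[0.8,0,0,0,0,0,0]]}}

```text
time: 35.7
position: [0.4789, 0.1794, 0.1601]
tool_rot: [0.941, 0.016, 0.005, 0.337]
ft_force: [-4.1, 4.0, 2.8]
grip_width: 0.0247
```

```bash
python3 -c "
from h import *
plan((-91.5,-79.4,34),39.5,world=False);axes()"
```

```text
t 35.7 grasp frame [-115.   -83.6   33.4] F [-4.1  4.   2.8] w 0.0247 q [ 0.29  0.87  1.79 -0.89  0.92  0.97]
turn units [-0.007  0.013 -0.011] shift after turn [0.16 0.73 0.58]
tool axes in frame (cols x,y,z)
 [[ 0.002  0.772  0.635]
 [ 1.    -0.002 -0.002]
 [-0.     0.635 -0.772]]
```

{"api": "step_arm", "payload": {"steps": [[0.8,0,0.06,0.05,0,0,0],[0.8,0,0.06,0.05,0,0,0],[0.8,0,0.06,0.05,0,0,0],[0.8,0,0.06,0.05,0,0,0],[0.8,0,0,0,0,0,0],[0.8,0,0,0,0,0,0],[0.8,0,0,0,0,0,0],[0.8,0,0,0,0,0,0],[0.8,0,0,0,0,0,0],[0.8,0,0,0,0,0,0]]}}

```text
time: 36.7
position: [0.4789, 0.1735, 0.1605]
tool_rot: [0.942, 0.016, 0.007, 0.335]
ft_force: [-6.8, 14.9, 7.8]
grip_width: 0.0249
```

```bash
python3 -c "
from h import *
plan((-91.5,-79.4,34),39.5,world=False);axes();snap('17');crop('scene','17',190,170,290,250,8,'g7');crop('top','17',190,180,280,260,7,'g8')"
```

```text
t 36.7 grasp frame [-109.7  -83.4   33.4] F [-6.8 14.9  7.8] w 0.0249 q [ 0.28  0.86  1.8  -0.9   0.91  0.97]
turn units [-0.036 -0.006 -0.015] shift after turn [0.16 0.54 0.44]
tool axes in frame (cols x,y,z)
 [[ 0.001  0.775  0.632]
 [ 1.    -0.002  0.001]
 [ 0.002  0.632 -0.775]]
```

View pics/g7.png

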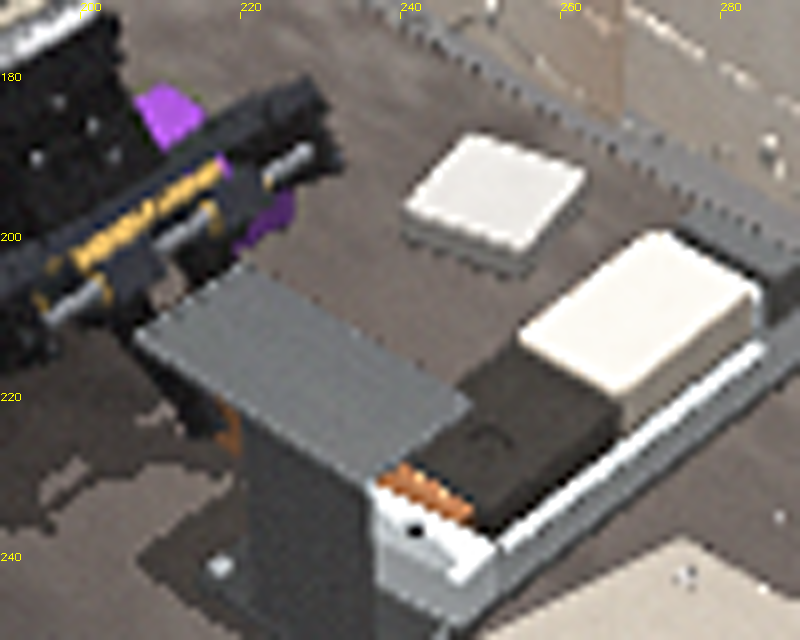

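{"api": "step_arm", "payload": {"steps": [[0.8,0.01,0.07,0.05,0,0,0],[0.8,0.01,0.07,0.05,0,0,0],[0.8,0.01,0.07,0.05,0,0,0],[0.8,0.01,0.07,0.05,0,0,0],[0.8,0,0,0,0,0,0],[0.8,0,0,0,0,0,0],[0.8,0,0,0,0,0,0],[0.8,0,0,0,0,0,0],[0.8,0,0,0,0,0,0],[0.8,0,0,0,0,0,0]]}}

```text
time: 37.8
position: [0.4799, 0.1655, 0.1608]
tool_rot: [0.942, 0.016, 0.007, 0.335]
ft_force: [-8.4, 17.7, 7.8]
grip_width: 0.0248
```

```bash
python3 -c "
from h import *
plan((-91.5,-79.4,34),39.5,world=False);axes()"
```

```text
t 37.8 grasp frame [-101.8  -82.7   33.6] F [-8.4 17.7  7.8] w 0.0248 q [ 0.26  0.86  1.81 -0.91  0.89  0.97]
turn units [-0.048 -0.007 -0.011] shift after turn [0.14 0.28 0.25]
tool axes in frame (cols x,y,z)
 [[ 0.001  0.776  0.631]
 [ 1.    -0.001  0.001]
 [ 0.002  0.631 -0.776]]
```

{"api": "step_arm", "payload": {"steps": [[0.8,0.01,0.07,0.05,0,0,0],[0.8,0.01,0.07,0.05,0,0,0],[0.8,0.01,0.07,0.05,0,0,0],[0.8,0.01,0.07,0.05,0,0,0],[0.8,0,0,0,0,0,0],[0.8,0,0,0,0,0,0],[0.8,0,0,0,0,0,0],[0.8,0,0,0,0,0,0],[0.8,0,0,0,0,0,0],[0.8,0,0,0,0,0,0]]}}

```text
time: 38.8
position: [0.4805, 0.1578, 0.1611]
tool_rot: [0.943, 0.017, 0.007, 0.333]
ft_force: [-11.1, 24.0, 7.8]
grip_width: 0.0249
```

```bash
python3 -c "
from h import *
plan((-91.5,-79.4,34),39.5,world=False);axes();snap('18');crop('scene','18',190,170,290,250,8,'g9')"
```

```text
t 38.8 grasp frame [-94.5 -82.2  33.6] F [-11.1  24.    7.8] w 0.0249 q [ 0.25  0.86  1.81 -0.92  0.88  0.96]
turn units [-0.068 -0.008 -0.007] shift after turn [0.12 0.04 0.06]
tool axes in frame (cols x,y,z)
 [[ 0.     0.778  0.629]
 [ 1.    -0.001  0.001]
 [ 0.002  0.629 -0.778]]
```

View pics/g9.png

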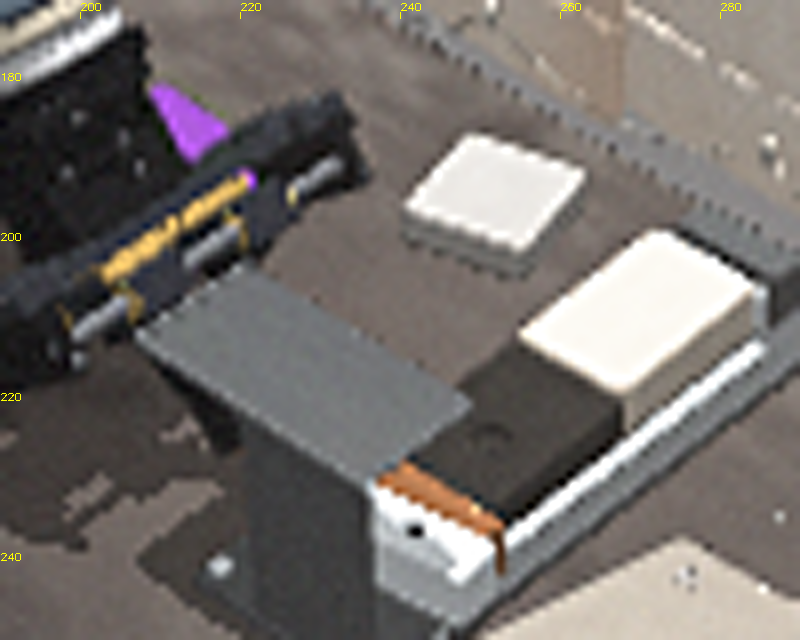

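```bash
cat >> h.py <<'E'
def edge(n,tag,xs=(-15,-10,-5,0,5,10),y0=5,y1=45,z=40):
    p,_=load(n,tag);V=p.min(2).astype(np.float32);out=[]
    for x in xs:
        ys=np.arange(y0,y1,.25);uv=np.array([proj(n,F2W((x,y,z),FR)) for y in ys],np.float32)
        pr=cv2.remap(V,uv[:,0].reshape(1,-1),uv[:,1].reshape(1,-1),cv2.INTER_LINEAR)[0]
        lo,hi=pr.min(),pr.max();k=np.argmax(pr>(lo+hi)/2);out.append(ys[k])
    return np.array(out)
E
python3 -c "
from h import *
for t in('4','9','15','16','17','18'):
    for n in('scene','top'): print(t,n,edge(n,t).round(2),edge(n,t).mean().round(2))"
```

```text
4 scene [18.5  18.75 18.75 19.   19.   18.5 ] 18.75
4 top [17.75 17.5  17.25 17.5  17.5  18.5 ] 17.67
9 scene [17.5  18.75 18.   18.   18.   17.75] 18.0
9 top [17.5  17.25 17.   17.   17.25 17.5 ] 17.25
15 scene [17.5  19.   18.   18.   17.75 17.5 ] 17.96
15 top [17.75 17.5  17.25 17.   17.   18.  ] 17.42
16 scene [17.5  19.   18.   18.   17.75 17.5 ] 17.96
16 top [17.75 17.25 17.25 17.   17.25 17.75] 17.38
17 scene [18.75 18.75 18.75 19.   19.   19.5 ] 18.96
17 top [18.25 18.   18.75 19.25 19.5  19.25] 18.83
18 scene [20.25 20.   20.5  20.5  21.   21.  ] 20.54
18 top [20.25 20.5  20.75 20.5  20.5  20.25] 20.46
```

{"api": "step_arm", "payload": {"steps": [[0.8,0.01,0.07,0.05,0,0,0],[0.8,0.01,0.07,0.05,0,0,0],[0.8,0.01,0.07,0.05,0,0,0],[0.8,0,0,0,0,0,0],[0.8,0,0,0,0,0,0],[0.8,0,0,0,0,0,0],[0.8,0,0,0,0,0,0],[0.8,0,0,0,0,0,0],[0.8,0,0,0,0,0,0],[0.8,0,0,0,0,0,0]]}}

```text
time: 39.9
position: [0.4804, 0.1541, 0.1618]
tool_rot: [0.944, 0.016, 0.008, 0.33]
ft_force: [-16.1, 40.3, 14.5]
grip_width: 0.0253
```

```bash
python3 -c "
from h import *
plan((-91.5,-79.4,34),39.5,world=False);axes();snap('19')
for n in('scene','top'): print(n,edge(n,'19').round(2),edge(n,'19').mean().round(2))"
```

```text
t 39.9 grasp frame [-91.6 -82.2  33.6] F [-16.1  40.3  14.5] w 0.0253 q [ 0.24  0.86  1.82 -0.92  0.87  0.96]
turn units [-0.115 -0.019 -0.017] shift after turn [ 0.13 -0.09 -0.01]
tool axes in frame (cols x,y,z)
 [[ 0.     0.782  0.624]
 [ 1.    -0.002  0.003]
 [ 0.004  0.624 -0.782]]
scene [20.25 20.5  20.5  20.75 21.25 21.  ] 20.71
top [20.25 20.75 21.   20.5  20.25 20.25] 20.5
```

{"api": "step_arm", "payload": {"steps": [[0.8,-0.04,-0.07,-0.05,0,0,0],[0.8,-0.04,-0.07,-0.05,0,0,0],[0.8,0,0,0,0,0,0],[0.8,0,0,0,0,0,0],[0.8,0,0,0,0,0,0],[0.8,0,0,0,0,0,0],[0.8,0,0,0,0,0,0],[0.8,0,0,0,0,0,0],[0.8,0,0,0,0,0,0],[0.8,0,0,0,0,0,0]]}}

```text
time: 41.0
position: [0.4804, 0.1551, 0.1611]
tool_rot: [0.943, 0.017, 0.007, 0.333]
ft_force: [-8.1, 18.5, 4.0]
grip_width: 0.025
```

```bash
python3 -c "
from h import *
plan((-91.5,-79.4,34),39.5,world=False);snap('20')
for n in('scene','top'): print(n,edge(n,'20').round(2),edge(n,'20').mean().round(2))
crop('scene','20',230,190,290,250,10,'h1')"
```

```text
t 41.0 grasp frame [-91.8 -82.3  33.6] F [-8.1 18.5  4. ] w 0.025 q [ 0.24  0.86  1.82 -0.93  0.88  0.97]
turn units [-0.067 -0.018 -0.011] shift after turn [ 0.13 -0.04 -0.01]
scene [20.25 20.5  20.5  20.75 21.   21.  ] 20.67
top [20.25 20.75 20.75 20.75 20.25 20.25] 20.5
```

View pics/h1.png

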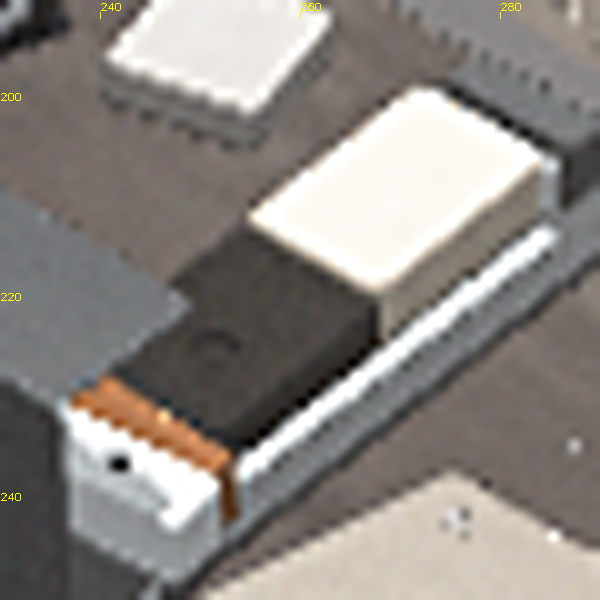

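{"api": "step_arm", "payload": {"steps": [[0,0,0,0,0,0,0],[0,0,0,0,0,0,0],[0,0,0,0,0,0,0],[0,0,0,0,0,0,0],[0,0,0,-0.2,0,0,0],[0,0,0,-0.5,0,0,0],[0,0,0,-1,0,0,0],[0,0,0,-1,0,0,0],[0,0,0,-1,0,0,0],[0,0,0,-1,0,0,0]]}}

```text
time: 42.1
position: [0.4785, 0.228, 0.2537]
tool_rot: [0.941, 0.017, 0.007, 0.337]
ft_force: [0.6, 0.8, 0.3]
grip_width: 0.0431
```

{"api": "step_arm", "payload": {"steps": [[0,0,0,-1,0,0,0],[0,0,0,-1,0,0,0],[0,0,0,-1,0,0,0],[0,0,0,0,0,0,0],[0,0,0,0,0,0,0],[0,0,0,0,0,0,0],[0,0,0,0,0,0,0],[0,0,0,0,0,0,0],[0,0,0,0,0,0,0],[0,0,0,0,0,0,0]]}}

```text
time: 43.1
position: [0.4771, 0.2742, 0.3096]
tool_rot: [0.941, 0.016, 0.006, 0.338]
ft_force: [0.5, -0.3, -0.1]
grip_width: 0.0435
```

```bash
python3 -c "
from h import *
plan((-91.5,-79.4,34),39.5,world=False);snap('21')
for n in('scene','top'): print(n,edge(n,'21').round(2),edge(n,'21').mean().round(2))
crop('scene','21',200,185,290,255,8,'h2');crop('top','21',200,180,280,260,7,'h3')"
```

```text
t 43.1 grasp frame [-209.8  -81.7  183.1] F [ 0.5 -0.3 -0.1] w 0.0435 q [ 0.45  0.65  1.62 -0.66  1.27  0.75]
turn units [-0.001  0.003 -0.006] shift after turn [ 0.09 -0.14  7.61]
scene [20.25 20.5  20.5  20.5  21.   21.  ] 20.62
top [20.25 20.75 20.75 20.75 20.25 20.25] 20.5
```

View pics/h2.png

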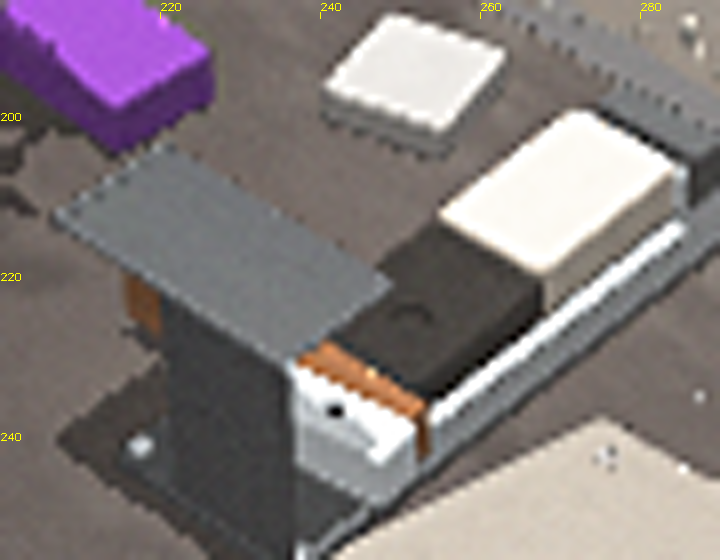

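View pics/h3.png

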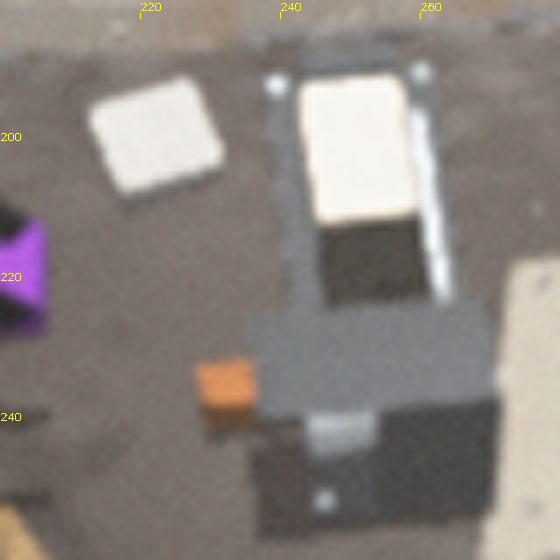

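```bash
python3 -c "
from h import *
for x,y in((198,364),(203,390)): print('top tail',W2F(onz('top',200+x/7-.5,180+y/7-.5,.038),FR).round(1))
print('scene tail bottom?',W2F(onz('scene',200+125/8-.5,185+308/8-.5,.008),FR).round(1))
p=(428,408);print('scene tip top',W2F(onz('scene',200+p[0]/8-.5,185+p[1]/8-.5,.038),FR).round(1))
_,D=load('top','21')
for u,v in((231,234),(233,235)): print('tail top',W2F(dp('top',u,v,D),FR).round(1))
_,D=load('scene','21')
for u,v in((243,230),(246,232),(250,235)): print('tip top depth',W2F(dp('scene',u,v,D),FR).round(1))
print('charcoal z',W2F(dp('scene',252,223,D),FR).round(1))
"
```

```text
top tail [-108.   -65.6   38. ]
top tail [-106.6  -82.8   38. ]
scene tail bottom? [-114.2  -89.7    8. ]
scene tip top [ 47.3 -69.9  38. ]
tail top [-96.4 -82.3  44.6]
tail top [-89.  -88.   45.2]
tip top depth [  7.6 -75.7  41.8]
tip top depth [ 20.5 -74.9  40.4]
tip top depth [ 42.  -78.6  43.1]
charcoal z [  3.6 -27.   37.8]
```

```bash
python3 -c "
from h import *
tiles=[]
for t in('0','4','9','18','21'):
    p,_=load('scene',t);c=cv2.resize(p[192:217,268:298,::-1],None,fx=9,fy=9,interpolation=cv2.INTER_NEAREST);cv2.putText(c,t,(5,15),0,.5,(0,0,255),1);tiles.append(c)
tiles.append(tiles[-1]*0)
cv2.imwrite('pics/h4.png',np.vstack([np.hstack(tiles[:2]),np.hstack(tiles[2:4])])) ; cv2.imwrite('pics/h5.png',tiles[4])
for t in('0','4','9','16','18','21'):
    p,_=load('scene',t);V=p.min(2).astype(np.float32);ys=np.arange(100,130,1.);o=[]
    for x in(26.,27.5):
        uv=np.array([proj('scene',F2W((x,y,28),FR)) for y in ys],np.float32);o.append(cv2.remap(V,uv[:,0].reshape(1,-1),uv[:,1].reshape(1,-1),cv2.INTER_LINEAR)[0].astype(int).tolist())
    print(t,o[1])
"
```

```text
0 [129, 133, 136, 138, 138, 138, 138, 138, 138, 137, 137, 135, 134, 133, 132, 131, 139, 133, 124, 108, 90, 72, 55, 56, 56, 56, 57, 58, 59, 60]
4 [111, 111, 112, 113, 114, 116, 118, 120, 120, 121, 122, 124, 126, 128, 130, 130, 144, 146, 141, 128, 110, 88, 67, 65, 64, 62, 61, 60, 61, 62]
9 [114, 114, 114, 113, 113, 114, 116, 118, 119, 120, 121, 122, 125, 128, 130, 133, 147, 146, 141, 127, 111, 92, 72, 69, 66, 62, 59, 57, 57, 58]
16 [119, 118, 116, 116, 116, 117, 119, 122, 124, 124, 126, 127, 129, 131, 132, 133, 146, 147, 142, 129, 111, 91, 71, 70, 69, 67, 65, 62, 61, 61]
18 [114, 114, 113, 113, 114, 115, 115, 115, 116, 115, 115, 118, 122, 127, 132, 136, 144, 144, 143, 143, 143, 143, 138, 124, 113, 96, 78, 60, 53, 55]
21 [113, 113, 112, 112, 112, 113, 113, 114, 114, 115, 115, 119, 123, 128, 133, 137, 144, 143, 142, 141, 142, 143, 140, 127, 116, 99, 81, 63, 57, 58]
```

View pics/h4.png

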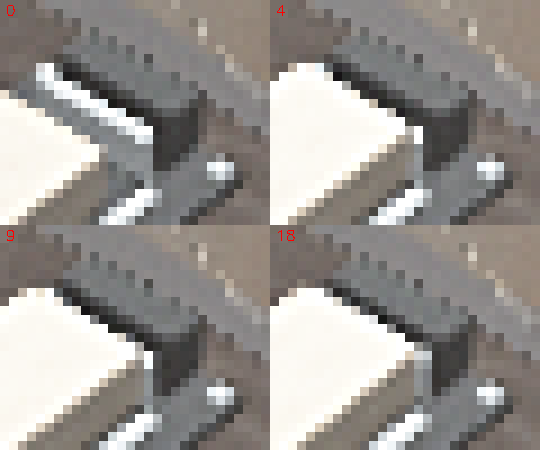

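View pics/h5.png

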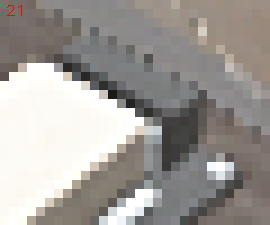

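```bash
python3 -c "
from h import *
p,_=load('scene','21');q,_=load('scene','0');cv2.imwrite('pics/i1.png',np.hstack([cv2.resize(x[150:345,140:370,::-1],(400,339)) for x in(q,p)]))
for nm,(u0,v0,u1,v1) in dict(steel=(238,185,265,207),stand=(299,218,325,242),tape=(315,305,350,340),purple=(196,178,228,206),smallw=(155,180,182,202)).items():
    d=abs(p[v0:v1,u0:u1].astype(int)-q[v0:v1,u0:u1]).max(2);print(nm,d.mean().round(1),(d>40).sum())"
```

```text
steel 7.3 6
stand 7.2 0
tape 6.1 0
purple 14.2 100
smallw 23.9 103
```

View pics/i1.png

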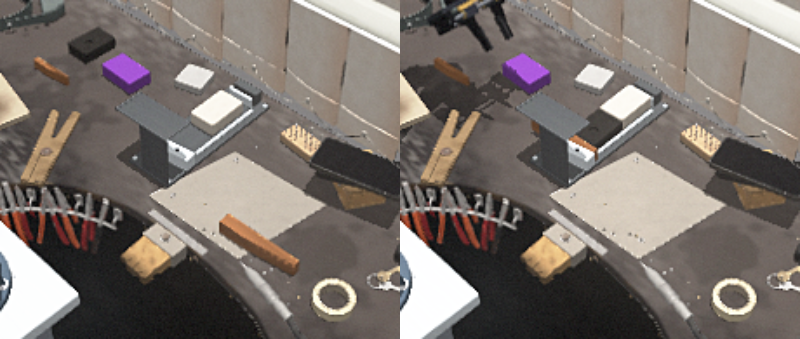

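Nothing else has moved: the differences at the purple block and the small wedge are the gripper's shadow. The row is locked and the arm is clear of everything, so I'm handing in.

```bash
python3 -c "
from rig import robot
print(robot.hand_in())"
```

```text
the job is handed in; nothing more can be done
None
```

The row is packed and locked, and the job was handed in at about 43 s of the 72 s allowed. I pushed the brick home, laid the charcoal block against it, and drove the large wedge under the hood with the tool leaned about 40°. I then released everything and backed the arm clear.

- **Regrasp:** The wedge could not be picked up at that lean because a wrist joint reached its limit. I lifted it nearly upright, set it on the bench left of the frame and gripped it again leaned over.
- **Stop:** The last pictures show the stop near its hard end. It moved back by what reads as 4 to 5 mm in the image, against 4 mm of travel. The drive force rose to about 40 N with almost no further movement, well above the 10–20 N you gave. The brick and charcoal did not shift when I let go.
- **Disagreements:**
  - The wedge's tail sits at about frame x = -82, which by your table is about 3 mm of press.
  - The brick's measured travel during wedging (2.6 to 3.1 mm) also says about 3 mm. The stop already looked about 1 mm pressed before the wedge went in, which may explain that reading.
  - My frame position appears to be about 2 mm off along the row; contact took up the difference.
- **Flatness:** I judged that the wedge lies flat on the floor from contact force and gripper height. The depth camera read a few mm high there, so it did not confirm this.
- **Other objects:** The steel block, bur stand and tape show no change from the first pictures. The small wedge and the purple block look unmoved by eye; I put the picture differences there down to the gripper's shadow.

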